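Clamp a bare can in the relabelling stand by its sunken knob

ROBOT

A 6-joint arm with a two-finger parallel gripper is mounted at the origin on the work surface. World frame = base frame: x ahead of the robot, y to its left, z up, the work surface at z = 0. Lengths are in m, angles in rad, forces in N, time in s.
With the tool pointing down it reaches from about 0.35 to 0.925 m from the base axis. Payload 6.4 kg.
Tool frame: the origin (TCP) lies on the centre line of the jaws, within the pads' length; the fingertips stand 8 mm ahead of it and the grasp point (between the pads) lies 11 mm behind it; y points along the fingers, z is the direction in which the jaws open and shut, and the axes are right-handed (so a half turn about y gives the same grasp; the last joint's range is limited). The gripper opens to 85 mm and grips with 20 to 120 N. Pads are 22 mm wide; open, the fingers measure 114 mm over their backs; the gripper's body (76 mm by 85 mm) begins 54 mm behind the grasp point. The pads swing forward as they close: fully open they stand 13 mm farther back than shut.
Start: joints at [1.103, 0.245, 1.558, -0, 1.339, -0.174], TCP at [0.188, 0.622, 0.201] pointing down, gripper open.
Joint ranges: [-3.13, 3.13], [-1.02, 2.26], [0.13, 2.54], [-0.95, 4.09], [0.21, 2.88], [-2.74, 2.74]. Speed limits (rad/s): [2.57, 2.57, 3.14, 3.14, 3.14, 3.14].

INTERFACE

Orientations are given as a rotation vector (axis times angle).
In Python, from bench import manip gives the robot as it stands. The module is installed in compiled form; this text tells all that it offers.
- The arm moves only by the shell command python3 -m crank 'ROWS'. ROWS is a JSON object of lists of equal length, an entry for each row: "grip": the closure, from 0 (fully open) to 1 (shut); "linear": the shift along the tool's x, y, z in m, a list of three; "twist": the turn, a rotation vector about the tool's x, y, z in rad, a list of three. In form: {"grip": [grip, ...], "linear": [[x, y, z], ...], "twist": [[rx, ry, rz], ...]}. A call has exactly 10 rows; each row is the pose to reach, as a shift and turn from the pose commanded when the call began, along the tool's axes at that moment; what a row does not reach only later rows make up. A row lasts 1/10 s, in which the tool goes at most 50 mm and 8.59 degrees, less where a joint would pass 70% of its speed; a pose out of reach is approached as far as the arm can. A call with a gripper value outside its range is refused whole. The fingers move at their own pace and stop on an object; the grip force is fixed at half the most. Time passes only in rows, so rows that repeat a pose let the fingers close, or fill a call up. It gives the time, the measured TCP pose, the force and the opening at its end, in the units of the state.
- manip.sense(): the state, without advancing time (a new reading comes with each control period).
- manip.snapshot(name): name is "scene" or "top" or "wrist"; returns the picture (400x640x3 uint8, red, green, blue); there is no depth.
- manip.camera_model(name): a dict with "vertical_fov" (degrees; the focal length in pixels is half the picture's height over the tangent of half this angle, whatever the lens; pixels are square), "cx", "cy" (the principal point, pixels), "position" and "orientation" of the camera in the world. Camera axes: x right, y down, z forward; pixel columns grow to the right and rows downward; lengths in m; the calibration is good to about 2 mm. A picture is of the moment at which its call begins: read the wrist's pose just before it. camera_model takes no time and is no camera call; for the wrist camera it gives the pose at the moment of the call.
- manip.hand_in(): hands the job in, once; it reports no verdict.
Trained networks look in the newest picture that a camera, given by its name, has taken for a name from the list of things; names that differ only in an ending like _2 or _b are one class to them, and where a whole thing is asked for, a point or a joint stands for the part that bears it (a point fixed in the world has none). Each returns a list of dicts, best first, with "score" (0 to 1); they miss things now and then, are a little off and sometimes report something else, mostly with a low value. They report only what shows in the picture. A call takes as long as a camera call.
- manip.find_in(camera, target): "at" ([column, row] as shares, 0 to 1, of the picture: columns of its width, rows of its height, amid what is visible of it).
- manip.spot_point(camera, target): "at" ([column, row] as shares, 0 to 1, of the picture: columns of its width, rows of its height: a listed point, or the origin of a listed thing).
The state is a dict: "time_s": time; "joints": joint angles; "qd": joint speeds; "effort": joint torques, N m; "eef_pos": TCP position; "eef_rot": TCP orientation; "force": force on the tool from outside, world axes, zero at the start; "torque": the same for the moment, N m; "finger_gap": finger opening in m.
Only numpy, scipy, OpenCV 4.12 (cv2) and the standard library are available. Lean on these libraries where they do the work, as an engineer would, in place of code of your own. Each camera call takes 0.05 s, during which the arm holds its last target.

TASK

Stand the bare, unlabelled steel can upright in the relabelling stand, between the rubber jaw and the backstop, and let go of it. Then reach into the well, turn the sunken knob clockwise until the jaw presses the can against the backstop with about 12 N (firm, but never over 22 N or the can dents), and let go. Do not press hard on the well with the fingers, and leave the other cans, the label roll, the glue jar and the marker where they are.

Things in the scene. Friction and masses are not known exactly. Their poses are not given: they have to be found in the camera images.
- can_mid (a point): the bare steel can, no label, with three bead rings round its waist: an upright cylinder 60 mm across, 76 mm tall, about 0.26 kg; this point is its centre, half-way up (38 mm). It starts upright on the table
- jig: the relabelling stand, fixed, a grey base plate 130 (x) x 300 (y) x 12 mm; origin at the middle of its underside, z up. In its frame the blue knob block stands at y = +85 mm and the can's nest lies at y = -75 mm
- nest (a point): centre of the can's nest on the stand's base plate (12 mm above the table), marked by a blue disc; axes as the stand's. A can standing here just touches the backstop (its -y side). On the +y side is the jaw, a 40 mm square rubber face that starts 6 to 21 mm clear (differs every time) of a can at the backstop, so set the can about 3 mm to +y of here. The +x and -x sides are open for the fingers
- backstop: fixed aluminium backstop, a shallow V of two upright plates 60 mm tall spanning 50 mm in x, on the nest's -y side, open towards +y; its origin is the nest point. The 12 N are felt here
- well: fixed blue block 110 x 110 mm, top face 80 mm above the table (origin at the middle of its underside, 12 mm above the table). From its top a round well 78 mm across goes 44 mm deep (floor 36 mm above the table), centred; the knob stands in its middle. Fingers must be pre-closed to about 26 mm opening to go in beside the knob
- knob_grip (a point): the height to grip on the knob's vertical axis, 62 mm above the table (18 mm below the well's rim, 26 mm above its floor, 10 mm under the knob's top). The knob is a black upright bar 36 mm long (this frame's x axis, white mark towards -x), 16 mm thick (y axis, the width to grip), 30 mm tall. It stays where it is left; turning it takes about 0.20 N m, plus 0.010 N m per newton of clamping
- knob (a joint): knob angle, rad, growing clockwise seen from above (jaw closing); range 0 to 4, starts 0 to 0.5; at 0 the knob_grip frame has the stand's yaw. Drives the jaw to the stand's -y by 10 mm per rad. The jaw pad is sprung at 3 N per mm, so 12 N comes about 0.4 rad after the jaw first bears on a can seated at the backstop; where that happens differs every time
- can_green_mid (a point): a can of the same size with a green label and lid, to be left alone; the point is its centre
- can_yellow_mid (a point): a can of the same size with a yellow label and lid, to be left alone; the point is its centre
- label_roll: roll of paper labels, 84 mm across, 50 mm tall, lying flat; origin under its centre; leave alone
- glue_jar: glass jar with a red cap, 60 mm across, 75 mm tall; origin under its centre; leave alone
- marker: black marker pen, 14 mm thick, about 120 mm long, lying on the table; origin at its underside's middle; leave alone

How it is judged:
On the way, in this order (a step that is already met when the one before it is completed fails the run):
1. the bare can stands upright in the nest, let go of, before it is clamped (horizontal distance between can_mid and nest below 0.02 m and height (world z) of can_mid below 0.054 m and angle between can_mid's own z axis and vertical below 0.1 rad and contact force between the fingers and can below 0.1 N), for 0.2 s.
2. the jaw, driven by the knob, presses the can on the backstop with 8 to 16 N (contact force between can and backstop between 8 and 16 N and contact force between the fingers and can below 0.1 N), for 0.2 s.
At the end, for the whole second after the job is handed in: the bare can stands upright (within 0.1 rad) on the stand's base within 12 mm of the nest point, pressed against the backstop with 8 to 16 N (contact force between can and backstop between 8 and 16 N and horizontal distance between can_mid and nest below 0.012 m and height (world z) of can_mid below 0.054 m and angle between can_mid's own z axis and vertical below 0.1 rad); the robot touches nothing.
It fails at once if the can is pressed on the backstop with more than 22 N (contact force between can and backstop above 22 N).
It fails at once if the fingers press on the well block with more than 12 N (contact force between the fingers and well above 12 N).
It fails at once if another can, the label roll, the glue jar or the marker is moved by more than 30 mm (distance of any of can_green_mid, can_yellow_mid, label_roll, glue_jar, marker from where it was at the start of the episode above 0.03 m).
It also fails if it takes over 72 s, if anything falls off the work surface, if the arm or the gripper's body presses on something with over 40 N, if the wrist force passes 120 N, or if a joint passes its speed limit or range.

## Working session

There is one attempt and no reset: what is moved stays moved. The work goes in short steps, Python scripts to look and compute and a shell command to move; the robot and the scene stay as the last step left them, time stands still between calls to the robot, and variables do not carry over. Pictures are saved under pics/ and viewed, and the job is handed in when it is done.

```bash
mkdir -p pics; ls; cat > h.py <<'E'
from bench import manip
import numpy as np, cv2
from scipy.spatial.transform import Rotation as R
def snap(n,f):
    im=manip.snapshot(n); cv2.imwrite('pics/'+f,im[:,:,::-1]); return im
def ray(cam,at,cm=None):
    c=cm or manip.camera_model(cam)
    f=200/np.tan(np.radians(c['vertical_fov'])/2)
    d=np.array([(at[0]*640-c['cx'])/f,(at[1]*400-c['cy'])/f,1])
    o=np.array(c['orientation'],float)
    M=o if o.shape==(3,3) else R.from_rotvec(o).as_matrix() if o.size==3 else None
    return np.array(c['position']),M@d
def onz(cam,at,z,cm=None):
    p,d=ray(cam,at,cm); return p+d*(z-p[2])/d[2]
def proj(cam,P,cm=None):
    c=cm or manip.camera_model(cam)
    f=200/np.tan(np.radians(c['vertical_fov'])/2)
    M=R.from_rotvec(np.array(c['orientation'],float)).as_matrix()
    q=M.T@(np.array(P)-c['position']); return q[:2]/q[2]*f+[c['cx'],c['cy']]
E
python3 - <<'E'
from h import *
np.set_printoptions(precision=4,suppress=True)
print(manip.sense())
for c in ['scene','top','wrist']:
    print(c,manip.camera_model(c)); snap(c,c+'0.png')
for c in ['top','scene']:
  for t,z in [('can_mid',.038),('jig',0),('nest',.012),('backstop',.012),('well',.012),('knob_grip',.062),('can_green_mid',.038),('can_yellow_mid',.038),('label_roll',0),('glue_jar',0),('marker',0)]:
    for r in manip.spot_point(c,t)[:2]:
        print(c,t,round(r['score'],2),np.array(r['at'])*[640,400],onz(c,r['at'],z))
print(manip.sense()['time_s'])
E
```

```text
pics
{'time_s': 0.0, 'joints': array([ 1.1029,  0.2458,  1.559 ,  0.    ,  1.3387, -0.1741]), 'qd': array([-0.0002, -0.    , -0.0002,  0.002 ,  0.0024,  0.0009]), 'effort': array([  0.0014, -42.95  , -32.6132,  -0.    ,   0.0053,  -0.    ]), 'eef_pos': array([0.1879, 0.6216, 0.2004]), 'eef_rot': array([-1.5603,  0.2311, -0.2302]), 'force': array([ 0.3067,  0.4786, -0.5843]), 'torque': array([-0.0279, -0.039 ,  0.0224]), 'finger_gap': 0.08510860299870925}
scene {'vertical_fov': 57.008145327957706, 'cx': 323.5098999852159, 'cy': 199.4864599614094, 'position': array([ 1.1141, -0.1156,  0.5263]), 'orientation': array([-1.8248, -1.5566,  0.7241])}
top {'vertical_fov': 57.53080238673911, 'cx': 319.5725605305322, 'cy': 195.10849054405446, 'position': array([ 0.4372, -0.0451,  0.7762]), 'orientation': array([-2.0659,  2.1271, -0.2447])}
wrist {'vertical_fov': 58.368795114329096, 'cx': 318.84580819572125, 'cy': 196.56927422584045, 'position': array([0.1138, 0.645 , 0.3727]), 'orientation': array([2.3147, 1.7185, 0.2642])}
top can_mid 0.89 [384.   190.68] [ 0.6185 -0.1812  0.038 ]
top jig 0.87
[... 1063 characters left out ...]
backstop 0.19 [319.104 171.52 ] [ 0.4242 -0.0249  0.012 ]
scene well 0.65 [433.792 214.92 ] [0.6091 0.1832 0.012 ]
scene knob_grip 0.66 [438.272 193.68 ] [0.6021 0.1855 0.062 ]
scene can_green_mid 0.75 [437.12 196.68] [0.5842 0.1951 0.038 ]
scene can_green_mid 0.73 [180.608 207.8  ] [ 0.5328 -0.3186  0.038 ]
scene can_yellow_mid 0.89 [234.496 184.08 ] [ 0.4734 -0.2146  0.038 ]
scene can_yellow_mid 0.43 [393.728 222.4  ] [0.6419 0.0862 0.038 ]
scene label_roll 0.63 [347.968 304.88 ] [ 0.7792 -0.0289  0.    ]
scene glue_jar 0.68 [274.176 297.4  ] [ 0.7454 -0.1479  0.    ]
scene marker 0.71 [321.024 169.08 ] [ 0.3991 -0.0168  0.    ]
scene marker 0.39 [356.48 220.  ] [0.5859 0.0288 0.    ]
1.25
```

```bash
python3 - <<'E'
import cv2
im=cv2.imread('pics/top0.png')
cv2.imwrite('pics/top0z.png',cv2.resize(im[110:290,150:420],None,fx=2.9,fy=2.9,interpolation=cv2.INTER_CUBIC))
E
```

```text
(no output)
```

View pics/top0.png

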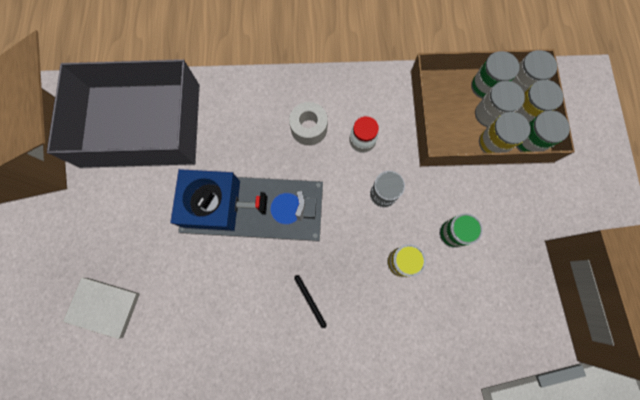

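View pics/scene0.png

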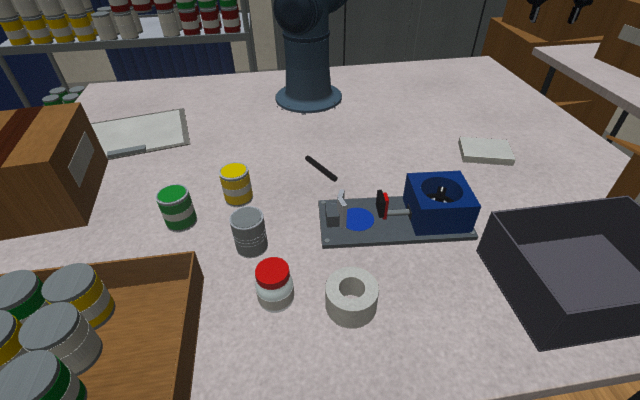

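View pics/top0z.png

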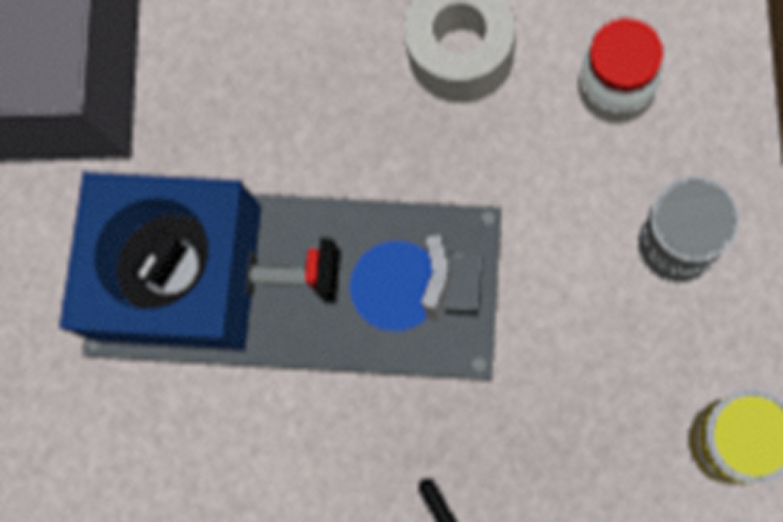

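```bash
cat >> h.py <<'E'
def tgt(yaw):
    # tool y down, tool z along world angle yaw
    z=np.array([np.cos(yaw),np.sin(yaw),0]);y=np.array([0,0,-1.]);x=np.cross(y,z)
    return R.from_matrix(np.c_[x,y,z])
def delta(p,yaw,s=None,s_rot=None):
    s=s or manip.sense()
    A=R.from_rotvec(s['eef_rot'])
    d=A.inv().apply(np.array(p)-s['eef_pos']); 
    w=(A.inv()*tgt(yaw)).as_rotvec()
    print('lin',np.round(d,4),'tw',np.round(w,4))
def tyaw(s=None):
    s=s or manip.sense(); z=R.from_rotvec(s['eef_rot']).as_matrix()[:,2]; return np.arctan2(z[1],z[0])
def tri(a,b):
    (p,d),(q,e)=a,b; d=d/np.linalg.norm(d);e=e/np.linalg.norm(e)
    t=np.linalg.lstsq(np.c_[d,-e],q-p,rcond=None)[0]
    A=p+t[0]*d;B=q+t[1]*e; return (A+B)/2,np.linalg.norm(A-B)
E
python3 - <<'E'
from h import *
np.set_printoptions(precision=4,suppress=True)
px=lambda c,r:[c/640,r/400]
for t,a,b in [('can',(384,190.68),(250.6,225.9)),('knob',(206,197.7),(438.3,193.7)),('nest',(285.9,206.7),(357.8,219)),('well',(210.7,203.7),(433.8,214.9)),('jig',(250.7,206.9),(392.1,222.7))]:
    print(t,*tri(ray('top',px(*a)),ray('scene',px(*b))))
s=manip.sense();print(R.from_rotvec(s['eef_rot']).as_matrix(),tyaw(s))
delta([.613,-.181,.20],-0.07)
delta([.613,-.181,.20],-0.07+np.pi)
# wrist cam offset in tool frame
c=manip.camera_model('wrist');A=R.from_rotvec(s['eef_rot'])
print(A.inv().apply(c['position']-s['eef_pos']), (A.inv()*R.from_rotvec(c['orientation'])).as_matrix())
E
```

```text
can [ 0.6163 -0.1797  0.0469] 0.0003299661075795789
knob [0.6078 0.1815 0.067 ] 0.0013214183995900182
nest [0.596  0.0274 0.0124] 0.0024171688136622425
well [0.6071 0.1864 0.0102] 0.0036920996763928605
jig [ 0.6007  0.1027 -0.0048] 0.004434022087921451
[[ 0.9571  0.      0.2896]
 [-0.2896  0.      0.9571]
 [ 0.     -1.      0.    ]] 1.2769672853113068
lin [ 0.6392  0.0015 -0.6457] tw [-0.     1.347 -0.   ]
lin [ 0.6392  0.0015 -0.6457] tw [-0.     -1.7946  0.    ]
[-0.0779 -0.1722  0.0006] [[-0.0001  0.9533  0.3022]
 [-0.0005 -0.3022  0.9533]
 [ 1.     -0.0001  0.0005]]
```

View pics/wrist0.png

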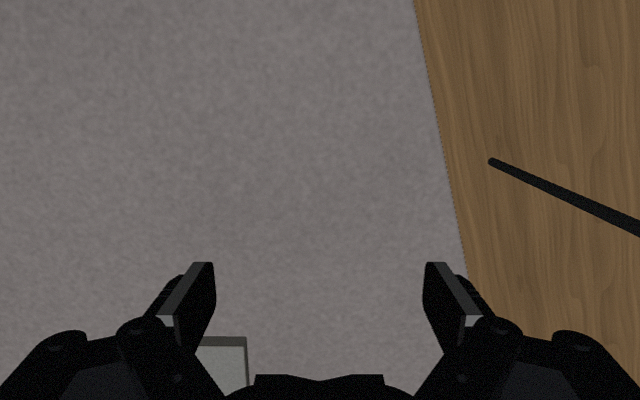

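```bash
python3 - <<'E'
from h import *
delta([.60,.08,.30],-0.07)
E
```

```text
lin [ 0.5511 -0.0985 -0.3997] tw [-0.     1.347 -0.   ]
```

```bash
python3 -m crank '{"grip":[0,0,0,0,0,0,0,0,0,0],"linear":[[0.551,-0.1,-0.4],[0.551,-0.1,-0.4],[0.551,-0.1,-0.4],[0.551,-0.1,-0.4],[0.551,-0.1,-0.4],[0.551,-0.1,-0.4],[0.551,-0.1,-0.4],[0.551,-0.1,-0.4],[0.551,-0.1,-0.4],[0.551,-0.1,-0.4]],"twist":[[0,1.347,0],[0,1.347,0],[0,1.347,0],[0,1.347,0],[0,1.347,0],[0,1.347,0],[0,1.347,0],[0,1.347,0],[0,1.347,0],[0,1.347,0]]}'
python3 - <<'E'
from h import *
delta([.60,.08,.30],-0.07)
E
```

```text
time_s: 2.25
eef_pos: [0.4882, 0.2262, 0.2748]
eef_rot: [-1.173, 1.262, -1.263]
force: [0.4, 0.5, -0.0]
finger_gap: 0.0854
lin [ 0.1377 -0.0252  0.1222] tw [-0.0007 -0.0025 -0.0003]
```

```bash
python3 -m crank '{"grip":[0,0,0,0,0,0,0,0,0,0],"linear":[[0.12,-0.025,0.11],[0.12,-0.025,0.11],[0.12,-0.025,0.11],[0.12,-0.025,0.11],[0.12,-0.025,0.11],[0.12,-0.025,0.11],[0.12,-0.025,0.11],[0.12,-0.025,0.11],[0.12,-0.025,0.11],[0.12,-0.025,0.11]],"twist":[[0,0,0],[0,0,0],[0,0,0],[0,0,0],[0,0,0],[0,0,0],[0,0,0],[0,0,0],[0,0,0],[0,0,0]]}'
python3 - <<'E'
from h import *
np.set_printoptions(precision=4,suppress=True)
cm=manip.camera_model('wrist'); snap('wrist','wrist1.png'); print(cm)
for t,z in [('nest',.012),('jig',0),('well',.012),('knob_grip',.062),('backstop',.012),('can_mid',.038)]:
    for r in manip.spot_point('wrist',t)[:2]:
        print(t,round(r['score'],2),np.array(r['at'])*[640,400],onz('wrist',r['at'],z,cm))
delta([.613,-.181,.20],-0.07)
E
```

```text
time_s: 3.25
eef_pos: [0.5882, 0.1013, 0.2992]
eef_rot: [-1.176, 1.26, -1.26]
force: [-0.3, 0.4, 1.1]
finger_gap: 0.0853
{'vertical_fov': 58.368795114329096, 'cx': 318.84580819572125, 'cy': 196.56927422584045, 'position': array([0.5935, 0.1793, 0.4714]), 'orientation': array([ 2.833 , -0.0976, -0.0161])}
nest 0.83 [323.712 197.32 ] [0.5896 0.0325 0.012 ]
jig 0.9 [329.792 141.8  ] [0.6025 0.1047 0.    ]
well 0.83 [329.728  75.   ] [0.607  0.1877 0.012 ]
knob_grip 0.84 [329.408  73.6  ] [0.6053 0.1882 0.062 ]
can_mid 0.77 [355.712 340.32 ] [ 0.6221 -0.1803  0.038 ]
lin [0.2792 0.0992 0.0441] tw [-0.     -0.0001  0.    ]
```

View pics/wrist1.png

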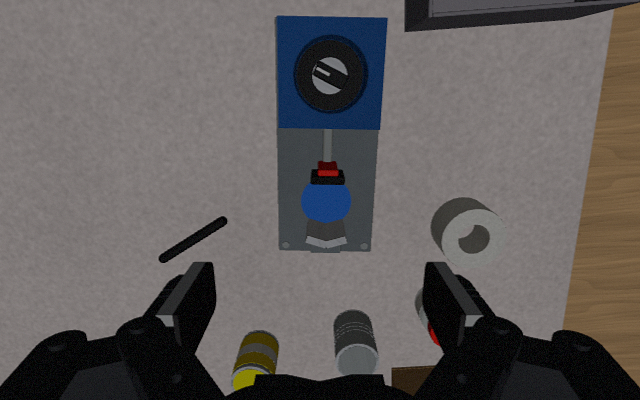

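```bash
python3 - <<'E'
import cv2
im=cv2.imread('pics/wrist1.png')
a=cv2.resize(im[5:135,265:400],None,fx=5.5,fy=4.4,interpolation=cv2.INTER_CUBIC)
a=cv2.resize(im[5:135,265:400],None,fx=4.5,fy=4.5,interpolation=cv2.INTER_CUBIC)
b=cv2.resize(im[125:257,265:400],None,fx=4.5,fy=4.5,interpolation=cv2.INTER_CUBIC)
cv2.imwrite('pics/w1a.png',a);cv2.imwrite('pics/w1b.png',b)
E
```

```text
(no output)
```

View pics/w1a.png

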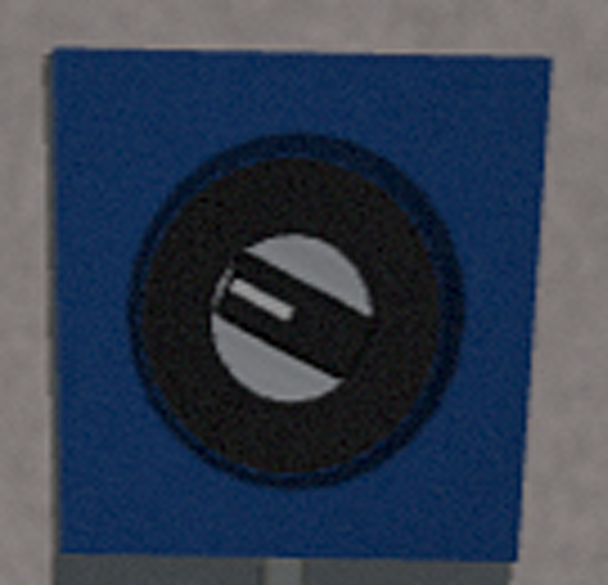

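View pics/w1b.png

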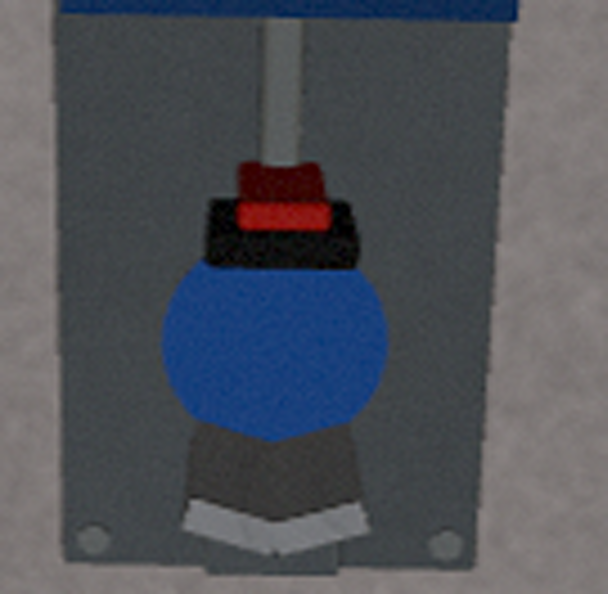

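```bash
python3 - <<'E'
from h import *
from scipy.optimize import least_squares
np.set_printoptions(precision=4,suppress=True)
cm={'vertical_fov': 58.368795114329096, 'cx': 318.84580819572125, 'cy': 196.56927422584045, 'position': np.array([0.5935, 0.1793, 0.4714]), 'orientation': np.array([ 2.833 , -0.0976, -0.0161])}
L=[(-55,140,80),(55,140,80),(55,30,80),(-55,30,80),(-65,-150,12),(65,-150,12)]
P=[(276.8,15.7),(387.4,17.9),(379.9,129.4),(278.3,127.9),(279,249.9),(370.6,251.4)]
W=lambda v,l:np.r_[v[:2]+R.from_euler('z',v[2]).apply(np.array(l)/1000)[:2],l[2]/1000]
f=lambda v:np.concatenate([proj('wrist',W(v,l),cm)-p for l,p in zip(L,P)])
r=least_squares(f,[.6,.1,-.07]);print(r.x,r.fun.reshape(-1,2))
g=lambda v:np.concatenate([proj('wrist',W(v,l)+[0,0,v[3]],cm)-p for l,p in zip(L,P)])
r2=least_squares(g,[.6,.1,-.07,0]);print(r2.x,r2.fun.reshape(-1,2))
for n,l in [('nest',(0,-75,12)),('well',(0,85,12))]: print(n,W(r.x,l))
# knob top corners ; z=72mm
z=.072
e=lambda p:onz('wrist',((p[0]/4.5+265)/640,(p[1]/4.5+5)/400),z,cm)
a,b,c,d=[e(q) for q in[(243,248),(378,320),(340,380),(216,310)]]
print(np.arctan2(*(b-a)[1::-1]),np.arctan2(*(c-d)[1::-1]),(a+b+c+d)/4,np.linalg.norm(b-a),np.linalg.norm(d-a))
for zz in (.05,.06,.07):
  q=onz('wrist',((283/4.5+265)/640,(267/4.5+125)/400),zz,cm); rel=R.from_euler('z',-r.x[2]).apply(q-[*r.x[:2],0]);print(zz,rel,'gap',rel[1]+.045)
E
```

```text
[ 0.5987  0.1016 -0.0855] [[-0.3622 -0.3947]
 [ 0.2497 -0.5722]
 [ 0.1647  0.1693]
 [ 0.0953 -0.0407]
 [-0.2295  0.826 ]
 [ 0.0504  0.7343]]
[ 0.5987  0.1016 -0.0856 -0.0022] [[-0.047   0.0837]
 [-0.0867 -0.101 ]
 [-0.1068 -0.001 ]
 [ 0.3687 -0.2066]
 [-0.0273  0.1945]
 [-0.1244  0.1014]]
nest [0.5923 0.0269 0.012 ]
well [0.6059 0.1863 0.012 ]
-0.531981332165199 -0.5607070094945136 [0.606  0.1866 0.072 ] 0.035452513125551255 0.015010862061158658
0.05 [ 0.0009 -0.0408  0.05  ] gap 0.004172980145001712
0.06 [ 0.0006 -0.038   0.06  ] gap 0.006967331616247074
0.07 [ 0.0003 -0.0352  0.07  ] gap 0.009761683087492444
```

```bash
python3 - <<'E'
from h import *
delta([.617,-.180,.14],-0.0855)
E
```

```text
lin [0.2779 0.1592 0.048 ] tw [-0.      0.0154  0.    ]
```

```bash
python3 -m crank '{"grip":[0,0,0,0,0,0,0,0,0,0],"linear":[[0.278,0.159,0.048],[0.278,0.159,0.048],[0.278,0.159,0.048],[0.278,0.159,0.048],[0.278,0.159,0.048],[0.278,0.159,0.048],[0.278,0.159,0.048],[0.278,0.159,0.048],[0.278,0.159,0.048],[0.278,0.159,0.048]],"twist":[[0,0.0154,0],[0,0.0154,0],[0,0.0154,0],[0,0.0154,0],[0,0.0154,0],[0,0.0154,0],[0,0.0154,0],[0,0.0154,0],[0,0.0154,0],[0,0.0154,0]]}'
python3 - <<'E'
from h import *
np.set_printoptions(precision=4,suppress=True)
cm=manip.camera_model('wrist'); snap('wrist','wrist2.png'); print(cm, tyaw())
for r in manip.spot_point('wrist','can_mid')[:2]: print(r['score'],np.array(r['at'])*[640,400],onz('wrist',r['at'],.038,cm))
E
```

```text
time_s: 4.6
eef_pos: [0.6179, -0.1789, 0.1416]
eef_rot: [-1.167, 1.269, -1.272]
force: [-0.4, -1.0, -0.8]
finger_gap: 0.0856
{'vertical_fov': 58.368795114329096, 'cx': 318.84580819572125, 'cy': 196.56927422584045, 'position': array([ 0.6239, -0.1009,  0.3137]), 'orientation': array([ 2.8317, -0.119 , -0.0167])} -0.08355362144899448
```

View pics/wrist2.png

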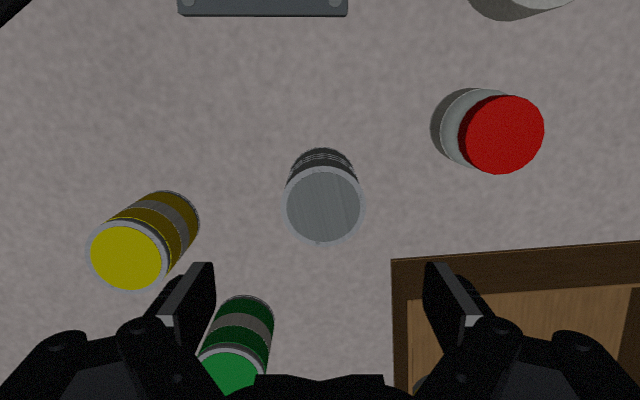

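```bash
python3 - <<'E'
from h import *
np.set_printoptions(precision=4,suppress=True)
im=cv2.imread('pics/wrist2.png')
cv2.imwrite('pics/w2z.png',cv2.resize(im[140:255,270:380],None,fx=5,fy=5,interpolation=cv2.INTER_CUBIC))
p=onz('wrist',[323.3/640,204.5/400],.076); print(p)
for k in (282,364): print(onz('wrist',[k/640,204.5/400],.076))
for k in (164,245): print(onz('wrist',[323/640,k/400],.076))
delta([p[0],p[1],.045],-.0855)
E
```

```text
[ 0.6205 -0.1821  0.076 ]
[ 0.5916 -0.1797  0.076 ]
[ 0.6489 -0.1845  0.076 ]
[ 0.6226 -0.1532  0.076 ]
[ 0.6178 -0.2132  0.076 ]
lin [0.003  0.0966 0.0027] tw [-0.0021  0.002   0.0006]
```

View pics/w2z.png

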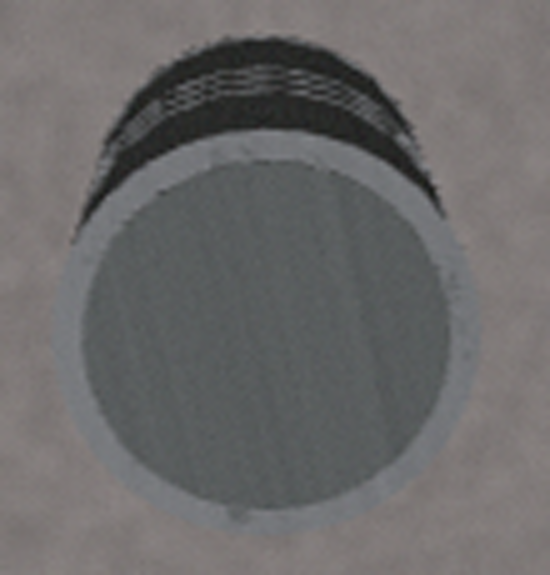

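```bash
python3 -m crank '{"grip":[0,0,0,0,0,0,0.6,1,1,1],"linear":[[0.004,0.03,0.003],[0.004,0.06,0.003],[0.004,0.085,0.003],[0.004,0.105,0.003],[0.004,0.105,0.003],[0.004,0.105,0.003],[0.004,0.105,0.003],[0.004,0.105,0.003],[0.004,0.105,0.003],[0.004,0.105,0.003]],"twist":[[0,0.002,0],[0,0.002,0],[0,0.002,0],[0,0.002,0],[0,0.002,0],[0,0.002,0],[0,0.002,0],[0,0.002,0],[0,0.002,0],[0,0.002,0]]}'
python3 -m crank '{"grip":[1,1,1,1,1,1,1,1,1,1],"linear":[[0,0,0],[0,0,0],[0,0,0],[0,-0.02,0],[0,-0.04,0],[0,-0.07,0],[0,-0.1,0],[0,-0.1,0],[0,-0.1,0],[0,-0.1,0]],"twist":[[0,0,0],[0,0,0],[0,0,0],[0,0,0],[0,0,0],[0,0,0],[0,0,0],[0,0,0],[0,0,0],[0,0,0]]}'
python3 - <<'E'
from h import *
np.set_printoptions(precision=4,suppress=True)
cm=manip.camera_model('wrist'); snap('wrist','wrist3.png'); print(cm, manip.sense())
E
```

```text
time_s: 5.7
eef_pos: [0.621, -0.1848, 0.038]
eef_rot: [-1.165, 1.27, -1.275]
force: [-1.4, 0.5, 7.5]
finger_gap: 0.0564
time_s: 6.7
eef_pos: [0.6184, -0.1836, 0.133]
eef_rot: [-1.168, 1.276, -1.271]
force: [-0.1, -0.8, -4.2]
finger_gap: 0.0563
{'vertical_fov': 58.368795114329096, 'cx': 318.84580819572125, 'cy': 196.56927422584045, 'position': array([ 0.6256, -0.106 ,  0.3052]), 'orientation': array([ 2.8335, -0.123 , -0.0249])} {'time_s': 6.75, 'joints': array([-0.4641,  0.3018,  1.6198, -0.    ,  1.2241, -0.3767]), 'qd': array([-0.0003,  0.0035, -0.0023, -0.0026,  0.0011,  0.0011]), 'effort': array([  0.008 , -46.2219, -33.0043,  -0.002 ,  -0.0069,   0.0001]), 'eef_pos': array([ 0.6183, -0.1836,  0.1327]), 'eef_rot': array([-1.1681,  1.2769, -1.2703]), 'force': array([-0.1967, -0.6647, -2.8157]), 'torque': array([-0.0055,  0.0045,  0.0499]), 'finger_gap': 0.05640267747065853}
```

View pics/wrist3.png

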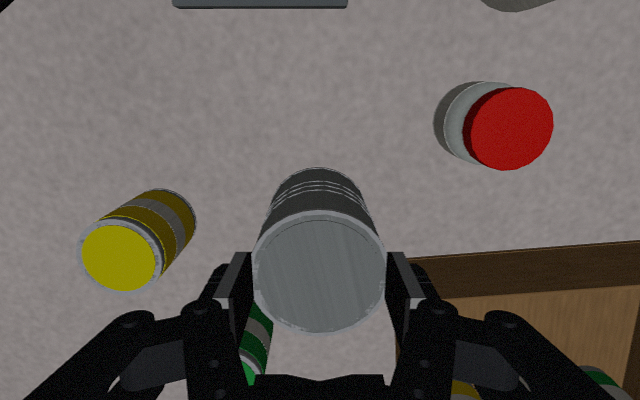

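```bash
python3 - <<'E'
from h import *
np.set_printoptions(precision=4,suppress=True)
im=cv2.imread('pics/wrist3.png')
cv2.imwrite('pics/w3z.png',cv2.resize(im[155:345,230:410],None,fx=3.1,fy=3.1,interpolation=cv2.INTER_CUBIC))
s=manip.sense();A=R.from_rotvec(s['eef_rot'])
for k in [(319.5,273),(253,273),(386,273),(319.5,213),(319.5,334)]:
  p=onz('wrist',[k[0]/640,k[1]/400],.1707); print(p,A.inv().apply(p-s['eef_pos']))
E
```

```text
[ 0.6186 -0.1818  0.1707] [-0.0018 -0.038   0.    ]
[ 0.5906 -0.1794  0.1707] [-0.0018 -0.0379 -0.028 ]
[ 0.6465 -0.1842  0.1707] [-0.0019 -0.0381  0.028 ]
[ 0.6209 -0.155   0.1707] [-0.0288 -0.038  -0.    ]
[ 0.6159 -0.2124  0.1707] [ 0.0288 -0.038   0.    ]
```

View pics/w3z.png

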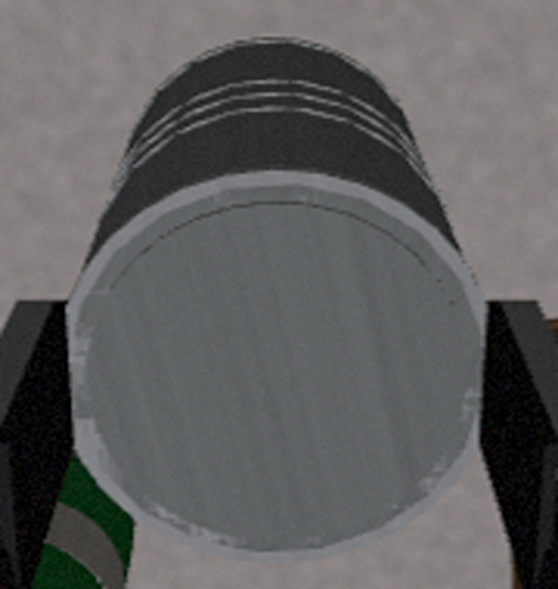

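```bash
python3 - <<'E'
from h import *
print(tyaw(),R.from_rotvec(manip.sense()['eef_rot']).as_matrix().round(4))
delta([.5924,.028,.165],-.0855)
E
```

```text
-0.08744821420532571 [[-0.0873 -0.0036  0.9962]
 [-0.9962  0.0018 -0.0873]
 [-0.0015 -1.     -0.0038]]
lin [-0.2086 -0.0318 -0.0444] tw [ 0.0038 -0.002  -0.0015]
```

```bash
python3 -m crank '{"grip":[1,1,1,1,1,1,1,1,1,1],"linear":[[0,-0.025,0],[-0.03,-0.035,-0.005],[-0.06,-0.035,-0.012],[-0.095,-0.035,-0.02],[-0.13,-0.035,-0.028],[-0.165,-0.035,-0.036],[-0.19,-0.034,-0.041],[-0.2086,-0.034,-0.0444],[-0.2086,-0.034,-0.0444],[-0.2086,-0.034,-0.0444]],"twist":[[0.004,-0.002,-0.0015],[0.004,-0.002,-0.0015],[0.004,-0.002,-0.0015],[0.004,-0.002,-0.0015],[0.004,-0.002,-0.0015],[0.004,-0.002,-0.0015],[0.004,-0.002,-0.0015],[0.004,-0.002,-0.0015],[0.004,-0.002,-0.0015],[0.004,-0.002,-0.0015]]}'
python3 - <<'E'
from h import *
np.set_printoptions(precision=4,suppress=True)
s=manip.sense();print(s['eef_pos'],tyaw(),s['force'])
snap('wrist','wrist4.png');
cm=manip.camera_model('wrist');print(cm)
delta([.5924,.028,.10],-.0855)
E
```

```text
time_s: 7.75
eef_pos: [0.593, 0.0275, 0.1678]
eef_rot: [-1.168, 1.269, -1.273]
force: [-0.4, -1.3, -2.5]
finger_gap: 0.0561
[0.593  0.0275 0.1678] -0.08462426327405047 [-0.4394 -1.3395 -2.4891]
{'vertical_fov': 58.368795114329096, 'cx': 318.84580819572125, 'cy': 196.56927422584045, 'position': array([0.5994, 0.1052, 0.3401]), 'orientation': array([ 2.8302, -0.1215, -0.0166])}
lin [-0.0011  0.0681 -0.0011] tw [-0.0023 -0.0001  0.0018]
```

View pics/wrist4.png

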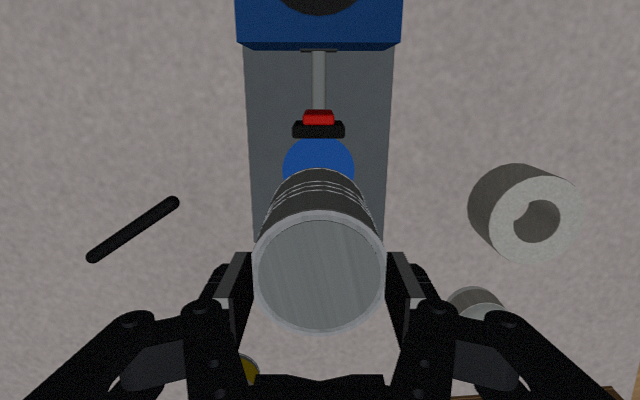

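```bash
python3 - <<'E'
from h import *
np.set_printoptions(precision=4,suppress=True)
im=cv2.imread('pics/wrist4.png')
cv2.imwrite('pics/w4z.png',cv2.resize(im[40:185,240:400],None,fx=4.5,fy=4.5,interpolation=cv2.INTER_CUBIC))
J=np.array([.5987,.1016,0]);Q=R.from_euler('z',.0855)
c1={'vertical_fov': 58.368795114329096, 'cx': 318.84580819572125, 'cy': 196.56927422584045, 'position': np.array([0.5935, 0.1793, 0.4714]), 'orientation': np.array([ 2.833 , -0.0976, -0.0161])}
c2={'vertical_fov': 58.368795114329096, 'cx': 318.84580819572125, 'cy': 196.56927422584045, 'position': np.array([0.5994, 0.1052, 0.3401]), 'orientation': np.array([ 2.8302, -0.1215, -0.0166])}
P,e=tri(ray('wrist',[327.9/640,184.3/400],c1),ray('wrist',[318.5/640,137.5/400],c2))
print(Q.apply(P-J),e)
for z in (.05,.055,.06,.065,.07):
  print(z,[Q.apply(onz('wrist',[u/640,v/400],z,c)-J)[:2] for u,v,c in((327.9,184.3,c1),(318.5,137.5,c2))], [Q.apply(onz('wrist',[u/640,137.5/400],z,c2)-J)[0] for u in (293,345)])
# well front top edge check y=30
print(Q.apply(onz('wrist',[318/640,42.5/400],.08,c2)-J))
E
```

```text
[ 0.0005 -0.0368  0.064 ] 9.15638608973406e-05
0.05 [array([ 0.0009, -0.0407]), array([ 0.0006, -0.0389])] [np.float64(-0.020025828787843127), np.float64(0.021983519976215254)]
0.055 [array([ 0.0007, -0.0393]), array([ 0.0006, -0.0381])] [np.float64(-0.019673952768584264), np.float64(0.021611346551074634)]
0.06 [array([ 0.0006, -0.0379]), array([ 0.0006, -0.0374])] [np.float64(-0.019322076749325397), np.float64(0.021239173125934013)]
0.065 [array([ 0.0004, -0.0365]), array([ 0.0006, -0.0367])] [np.float64(-0.018970200730066535), np.float64(0.020866999700793396)]
0.07 [array([ 0.0003, -0.0352]), array([ 0.0006, -0.0359])] [np.float64(-0.01861832471080767), np.float64(0.020494826275652772)]
[0.0002 0.0291 0.08  ]
```

View pics/w4z.png

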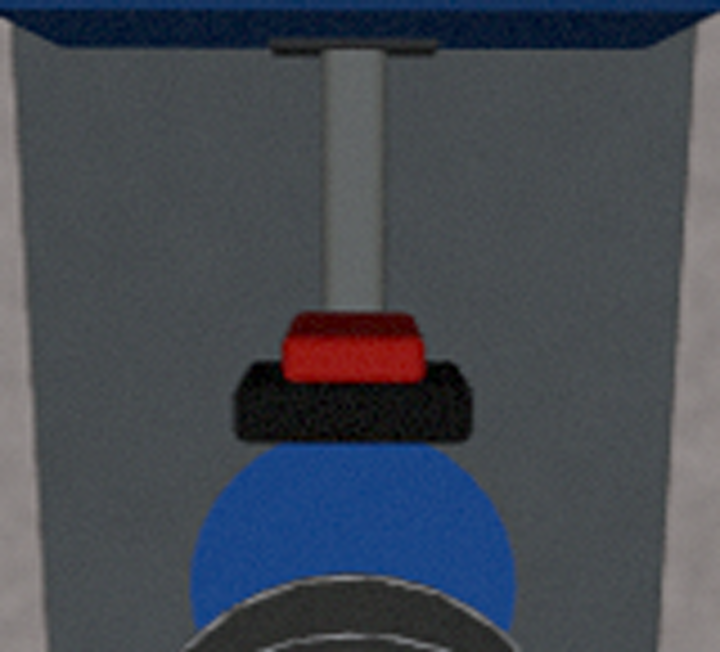

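```bash
python3 -m crank '{"grip":[1,1,1,1,1,1,1,1,1,1],"linear":[[-0.0012,0.02,-0.001],[-0.0012,0.045,-0.001],[-0.0012,0.065,-0.001],[-0.0012,0.085,-0.001],[-0.0012,0.1,-0.001],[-0.0012,0.108,-0.001],[-0.0012,0.112,-0.001],[-0.0012,0.112,-0.001],[-0.0012,0.112,-0.001],[-0.0012,0.112,-0.001]],"twist":[[-0.002,0,0.002],[-0.002,0,0.002],[-0.002,0,0.002],[-0.002,0,0.002],[-0.002,0,0.002],[-0.002,0,0.002],[-0.002,0,0.002],[-0.002,0,0.002],[-0.002,0,0.002],[-0.002,0,0.002]]}'
python3 - <<'E'
from h import *
np.set_printoptions(precision=4,suppress=True)
s=manip.sense();print(s['eef_pos'],tyaw(),s['force'])
snap('wrist','wrist5.png');snap('scene','scene5.png')
delta([.5924,.028,.052],-.0855)
im=cv2.imread('pics/scene5.png');cv2.imwrite('pics/s5z.png',cv2.resize(im[110:270,290:490],None,fx=3.5,fy=3.5,interpolation=cv2.INTER_CUBIC))
E
```

```text
time_s: 8.8
eef_pos: [0.594, 0.0284, 0.0583]
eef_rot: [-1.164, 1.269, -1.274]
force: [0.7, -0.5, -2.4]
finger_gap: 0.0561
[0.594  0.0284 0.0583] -0.08532652626328846 [ 0.6614 -0.4692 -2.4274]
lin [ 0.0006  0.0059 -0.0013] tw [-0.0034  0.0002 -0.0004]
```

View pics/wrist5.png

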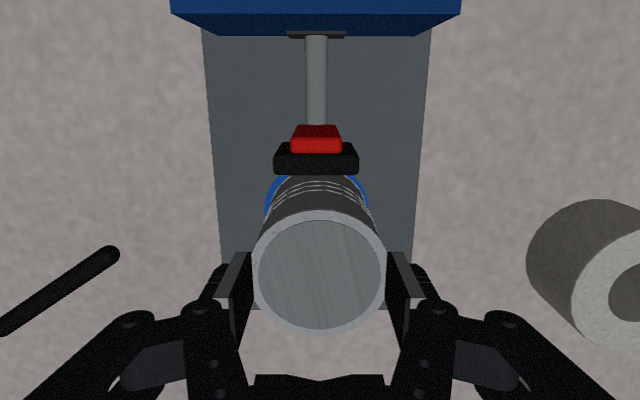

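View pics/s5z.png

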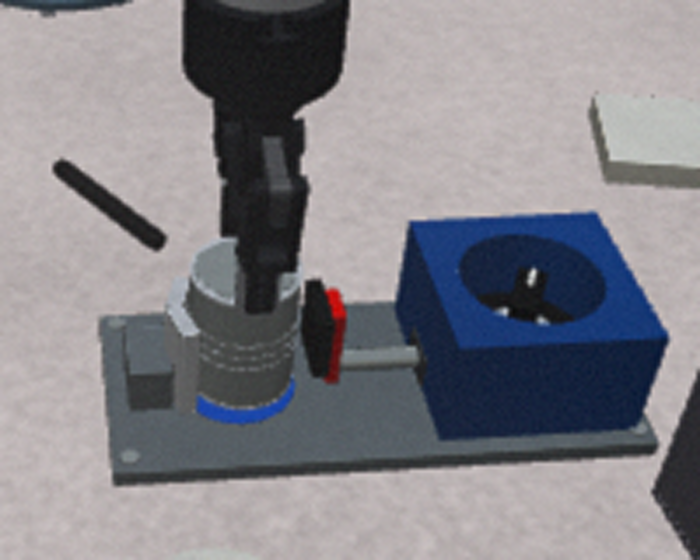

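```bash
python3 -m crank '{"grip":[1,1,1,1,1,1,1,1,1,1],"linear":[[0,0.002,-0.0013],[0,0.004,-0.0013],[0,0.005,-0.0013],[0,0.005,-0.0013],[0,0.005,-0.0013],[0,0.005,-0.0013],[0,0.005,-0.0013],[0,0.005,-0.0013],[0,0.005,-0.0013],[0,0.005,-0.0013]],"twist":[[-0.003,0,0],[-0.003,0,0],[-0.003,0,0],[-0.003,0,0],[-0.003,0,0],[-0.003,0,0],[-0.003,0,0],[-0.003,0,0],[-0.003,0,0],[-0.003,0,0]]}'
python3 - <<'E'
from h import *
np.set_printoptions(precision=4,suppress=True)
s=manip.sense();print(s['eef_pos'],tyaw(),s['force'])
E
```

```text
time_s: 9.9
eef_pos: [0.5919, 0.0286, 0.0522]
eef_rot: [-1.168, 1.273, -1.271]
force: [-1.2, -0.0, -2.0]
finger_gap: 0.056
[0.5919 0.0286 0.0522] -0.08540740021093805 [-1.1556 -0.0155 -2.0201]
```

```bash
python3 -m crank '{"grip":[1,1,1,1,1,1,1,1,1,1],"linear":[[0,0.001,0.0003],[0,0.002,0.0003],[0,0.0025,0.0003],[0,0.0025,0.0003],[0,0.0025,0.0003],[0,0.0025,0.0003],[0,0.0025,0.0003],[0,0.0025,0.0003],[0,0.0025,0.0003],[0,0.0025,0.0003]],"twist":[[0,0,0],[0,0,0],[0,0,0],[0,0,0],[0,0,0],[0,0,0],[0,0,0],[0,0,0],[0,0,0],[0,0,0]]}'
```

```text
time_s: 10.9
eef_pos: [0.5924, 0.0286, 0.0502]
eef_rot: [-1.168, 1.273, -1.271]
force: [-3.0, -0.1, 6.0]
finger_gap: 0.0563
```

Contact (6 N up). Release and rise.

```bash
python3 -m crank '{"grip":[0.6,0.4,0.2,0,0,0,0,0,0,0],"linear":[[0,0,0],[0,0,0],[0,0,0],[0,0,0],[0,0,0],[0,0,0],[0,0,0],[0,-0.02,0],[0,-0.05,0],[0,-0.08,0]],"twist":[[0,0,0],[0,0,0],[0,0,0],[0,0,0],[0,0,0],[0,0,0],[0,0,0],[0,0,0],[0,0,0],[0,0,0]]}'
python3 - <<'E'
from h import *
np.set_printoptions(precision=4,suppress=True)
s=manip.sense();print(s['eef_pos'],tyaw(),s['force'])
print(manip.camera_model('wrist'))
snap('wrist','wrist6.png')
# knob approach pose: yaw options, joint6
for y in (-.0855-.46+np.pi/2,): delta([.606,.1865,.20],y)
E
```

```text
time_s: 11.9
eef_pos: [0.5918, 0.0286, 0.13]
eef_rot: [-1.169, 1.274, -1.27]
force: [0.4, -0.7, 0.5]
finger_gap: 0.0853
[0.5918 0.0286 0.13  ] -0.08544940939800234 [ 0.3584 -0.7269  0.533 ]
{'vertical_fov': 58.368795114329096, 'cx': 318.84580819572125, 'cy': 196.56927422584045, 'position': array([0.5987, 0.1064, 0.3022]), 'orientation': array([ 2.8328, -0.1204, -0.023 ])}
lin [-0.1586 -0.0635 -0.0027] tw [-0.0073 -1.1105  0.0045]
```

View pics/wrist6.png

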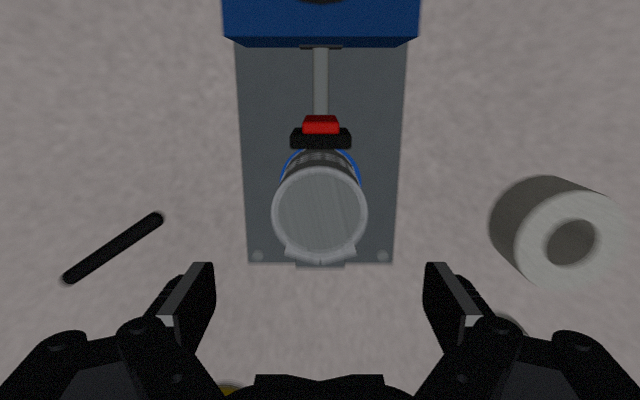

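```bash
python3 - <<'E'
from h import *
np.set_printoptions(precision=4,suppress=True)
p=onz('wrist',[319.5/640,212/400],.088);print(p, R.from_euler('z',.0855).apply(p-[.5987,.1016,0]))
E
python3 -m crank '{"grip":[0.2,0.5,0.69,0.69,0.69,0.69,0.69,0.69,0.69,0.69],"linear":[[0,-0.03,0],[-0.03,-0.06,0],[-0.06,-0.06,-0.003],[-0.09,-0.06,-0.003],[-0.12,-0.06,-0.003],[-0.15,-0.06,-0.003],[-0.1586,-0.06,-0.003],[-0.1586,-0.06,-0.003],[-0.1586,-0.06,-0.003],[-0.1586,-0.06,-0.003]],"twist":[[-0.007,-0.14,0.004],[-0.007,-0.28,0.004],[-0.007,-0.42,0.004],[-0.007,-0.56,0.004],[-0.007,-0.7,0.004],[-0.007,-0.84,0.004],[-0.007,-0.98,0.004],[-0.007,-1.11,0.004],[-0.007,-1.11,0.004],[-0.007,-1.11,0.004]]}'
python3 - <<'E'
from h import *
np.set_printoptions(precision=4,suppress=True)
s=manip.sense();print(s['eef_pos'],tyaw(),s['force'],s['torque'])
print(manip.camera_model('wrist'))
snap('wrist','wrist7.png')
delta([.606,.1865,.13],-.0855-.46+np.pi/2)
E
```

```text
[0.596  0.0257 0.088 ] [ 0.0037 -0.0758  0.088 ]
time_s: 12.95
eef_pos: [0.6028, 0.1867, 0.1895]
eef_rot: [-1.529, 0.437, -0.423]
force: [0.1, -0.6, -0.2]
finger_gap: 0.0264
[0.6028 0.1867 0.1895] 1.0218421785486764 [ 0.1403 -0.5971 -0.1804] [-0.0645  0.012   0.026 ]
{'vertical_fov': 58.368795114329096, 'cx': 318.84580819572125, 'cy': 196.56927422584045, 'position': array([0.5381, 0.2276, 0.3623]), 'orientation': array([2.5048, 1.405 , 0.2072])}
lin [0.0031 0.0596 0.0018] tw [ 0.0038 -0.0033 -0.0079]
```

View pics/wrist7.png

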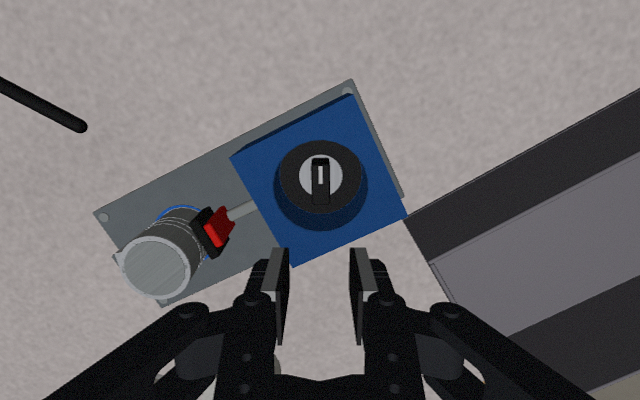

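```bash
python3 - <<'E'
from h import *
np.set_printoptions(precision=4,suppress=True)
im=cv2.imread('pics/wrist7.png')
cv2.imwrite('pics/w7z.png',cv2.resize(im[75:305,90:420],None,fx=2.4,fy=2.4,interpolation=cv2.INTER_CUBIC))
cv2.imwrite('pics/w7k.png',cv2.resize(im[130:240,265:375],None,fx=5,fy=5,interpolation=cv2.INTER_CUBIC))
Q=R.from_euler('z',.0855)
for (u,v,z) in [(155.5,267,.088),(320.5,181,.072),(321,184,.08)]:
  p=onz('wrist',[u/640,v/400],z);print(p, Q.apply(p-[.5987,.1016,0]))
E
```

```text
[0.5908 0.0304 0.088 ] [-0.0018 -0.0716  0.088 ]
[0.603  0.1882 0.072 ] [-0.0031  0.0867  0.072 ]
[0.6036 0.1883 0.08  ] [-0.0025  0.0869  0.08  ]
```

View pics/w7k.png

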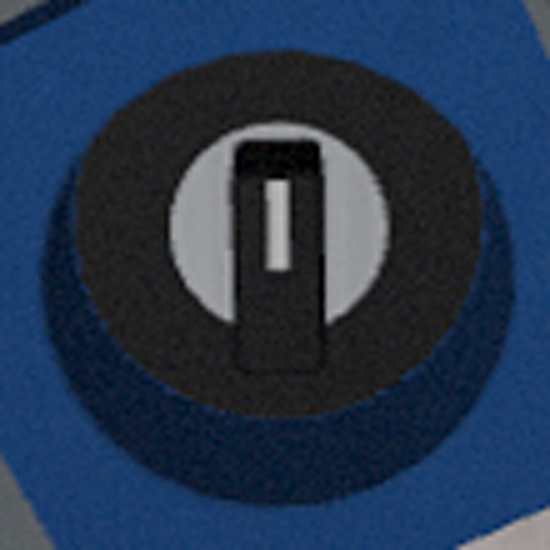

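View pics/w7z.png

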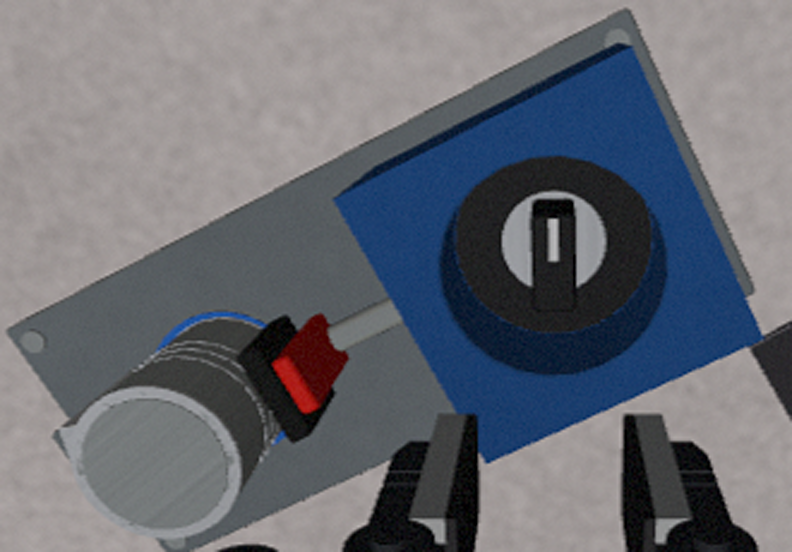

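```bash
python3 - <<'E'
from h import *
np.set_printoptions(precision=4,suppress=True)
Q=R.from_euler('z',.0855)
for (u,v,z) in [(321.2,184.4,.072),(320.7,185.7,.08)]:
  p=onz('wrist',[u/640,v/400],z);print(p, Q.apply(p-[.5987,.1016,0]))
s=manip.sense();print(s['eef_pos'])
delta([.6053,.1866,.062],-.0855-.46+np.pi/2)
E
```

```text
[0.6059 0.1872 0.072 ] [-0.0002  0.0859  0.072 ]
[0.6047 0.1874 0.08  ] [-0.0013  0.086   0.08  ]
[0.6029 0.1865 0.1896]
lin [0.003  0.1276 0.0018] tw [ 0.0038 -0.0033 -0.0079]
```

```bash
python3 -m crank '{"grip":[0.69,0.69,0.69,0.69,0.69,0.69,0.69,0.69,0.69,0.69],"linear":[[0.003,0,0.0018],[0.003,0.03,0.0018],[0.003,0.06,0.0018],[0.003,0.09,0.0018],[0.003,0.09,0.0018],[0.003,0.09,0.0018],[0.003,0.09,0.0018],[0.003,0.09,0.0018],[0.003,0.09,0.0018],[0.003,0.09,0.0018]],"twist":[[0.004,-0.003,-0.008],[0.004,-0.003,-0.008],[0.004,-0.003,-0.008],[0.004,-0.003,-0.008],[0.004,-0.003,-0.008],[0.004,-0.003,-0.008],[0.004,-0.003,-0.008],[0.004,-0.003,-0.008],[0.004,-0.003,-0.008],[0.004,-0.003,-0.008]]}'
python3 - <<'E'
from h import *
np.set_printoptions(precision=4,suppress=True)
s=manip.sense();print(s['eef_pos'],tyaw(),s['force'],s['torque'])
snap('wrist','wrist8.png')
delta([.6055,.1868,.055],-.0855-.46+np.pi/2)
E
```

```text
time_s: 14.0
eef_pos: [0.6061, 0.1869, 0.1006]
eef_rot: [-1.528, 0.424, -0.427]
force: [0.2, -0.7, 0.4]
finger_gap: 0.0267
[0.6061 0.1869 0.1006] 1.027591523867537 [ 0.1797 -0.6506  0.3879] [-0.0069  0.0097 -0.0018]
lin [-0.0004  0.0454 -0.0004] tw [-0.001   0.0023  0.001 ]
```

View pics/wrist8.png

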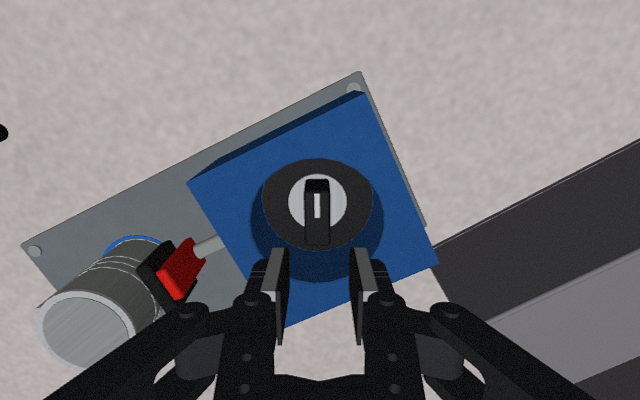

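```bash
python3 -m crank '{"grip":[0.69,0.69,0.69,0.69,0.69,0.69,0.69,0.69,0.69,0.69],"linear":[[-0.0004,0.01,-0.0007],[-0.0004,0.02,-0.0007],[-0.0004,0.03,-0.0007],[-0.0004,0.038,-0.0007],[-0.0004,0.044,-0.0007],[-0.0004,0.044,-0.0007],[-0.0004,0.044,-0.0007],[-0.0004,0.044,-0.0007],[-0.0004,0.044,-0.0007],[-0.0004,0.044,-0.0007]],"twist":[[0,0.002,0],[0,0.002,0],[0,0.002,0],[0,0.002,0],[0,0.002,0],[0,0.002,0],[0,0.002,0],[0,0.002,0],[0,0.002,0],[0,0.002,0]]}'
python3 - <<'E'
from h import *
np.set_printoptions(precision=4,suppress=True)
s=manip.sense();print(s['eef_pos'],tyaw(),s['force'],s['torque'])
snap('wrist','wrist9.png')
E
```

```text
time_s: 15.05
eef_pos: [0.6052, 0.1866, 0.0561]
eef_rot: [-1.528, 0.426, -0.428]
force: [-0.2, -0.0, -0.9]
finger_gap: 0.0265
[0.6052 0.1866 0.0561] 1.0256763766834849 [-0.2391 -0.0246 -0.8509] [ 0.0687  0.0404 -0.0309]
```

View pics/wrist9.png

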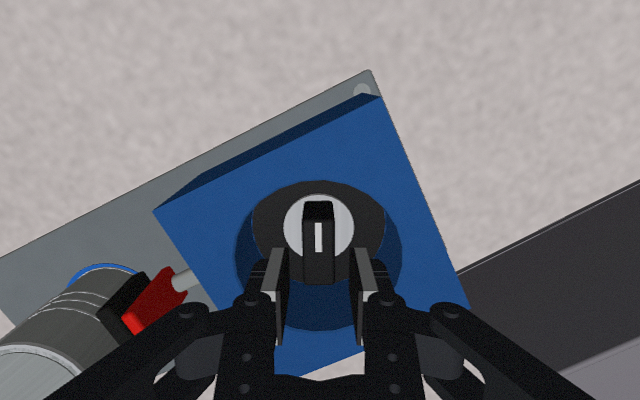

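```bash
python3 -m crank '{"grip":[0.8,0.9,1,1,1,1,1,1,1,1],"linear":[[0,0,0],[0,0,0],[0,0,0],[0,0,0],[0,0,0],[0,0,0],[0,0,0],[0,0,0],[0,0,0],[0,0,0]],"twist":[[0,0,0],[0,0,0],[0,0,0],[0,0,0],[0,0,0],[0,0,0],[0,0,0],[0,0,0],[0,0,0],[0,0,0]]}'
python3 - <<'E'
from h import *
np.set_printoptions(precision=4,suppress=True)
s=manip.sense();print(s['eef_pos'],tyaw(),s['force'],s['torque'],s['joints'])
E
```

```text
time_s: 16.1
eef_pos: [0.6049, 0.1865, 0.0557]
eef_rot: [-1.528, 0.427, -0.427]
force: [-0.0, 1.1, 0.2]
finger_gap: 0.0002
[0.6049 0.1865 0.0557] 1.025647768019675 [-0.0357  1.0911  0.1597] [-0.0034  0.0326 -0.054 ] [ 0.1201  0.3693  1.6898  0.0002  1.0822 -0.9056]
```

```bash
python3 - <<'E'
from h import *
snap('wrist','wrist10.png');snap('scene','scene10.png')
im=cv2.imread('pics/scene10.png');cv2.imwrite('pics/s10z.png',cv2.resize(im[60:260,330:530],None,fx=3,fy=3,interpolation=cv2.INTER_CUBIC))
E
```

```text
(no output)
```

View pics/wrist10.png

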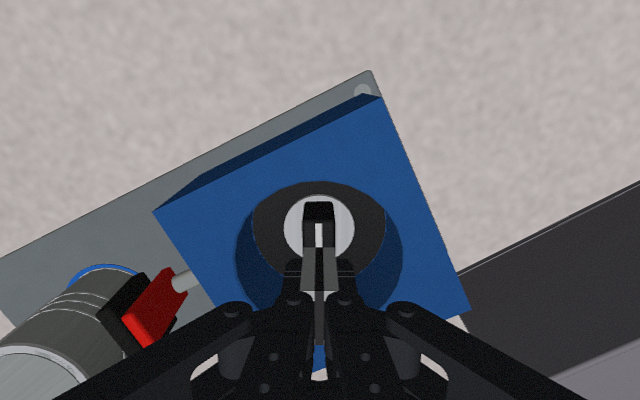

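View pics/s10z.png

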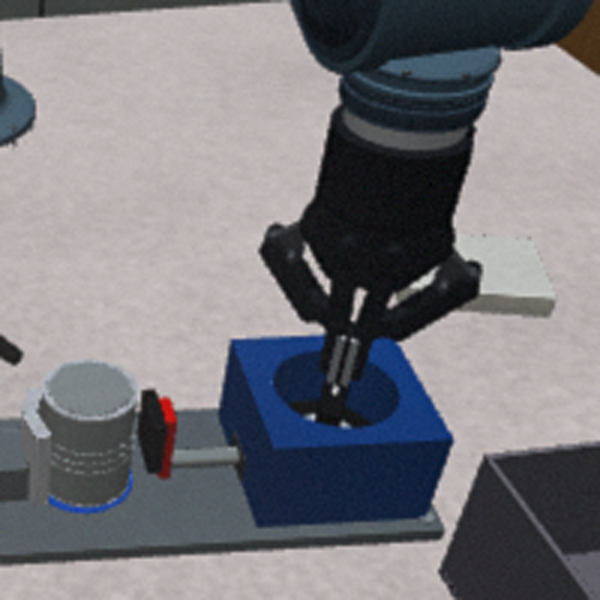

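```bash
python3 - <<'E'
from h import *
np.set_printoptions(precision=1,suppress=True)
s=manip.sense();A=R.from_rotvec(s['eef_rot'])
for y in (.01,0,-.01,-.02,-.03,-.04,-.05):
  P=s['eef_pos']+A.apply([0,y,0]); q=proj('scene',P); print(y,q,(q-[330,60])*3, 'wrist',proj('wrist',P),proj('wrist',s['eef_pos']+A.apply([-.011,y,0])))
im=cv2.imread('pics/scene10.png');cv2.imwrite('pics/s10y.png',cv2.resize(im[155:225,405:485],None,fx=9,fy=8,interpolation=cv2.INTER_CUBIC))
E
```

```text
0.01 [437.7 200.9] [323.1 422.6] wrist [317.8 231.6] [317.8 212.8]
0 [438.7 197. ] [326. 411.] wrist [317.8 239.1] [317.7 219.5]
-0.01 [439.7 193.1] [329.  399.3] wrist [317.7 247.5] [317.7 227. ]
-0.02 [440.7 189.1] [332.1 387.3] wrist [317.7 256.8] [317.6 235.3]
-0.03 [441.7 185. ] [335.2 375.1] wrist [317.6 267.2] [317.6 244.6]
-0.04 [442.8 180.9] [338.3 362.7] wrist [317.5 278.9] [317.5 255.1]
-0.05 [443.8 176.7] [341.5 350. ] wrist [317.4 292.2] [317.4 267.1]
```

View pics/s10y.png

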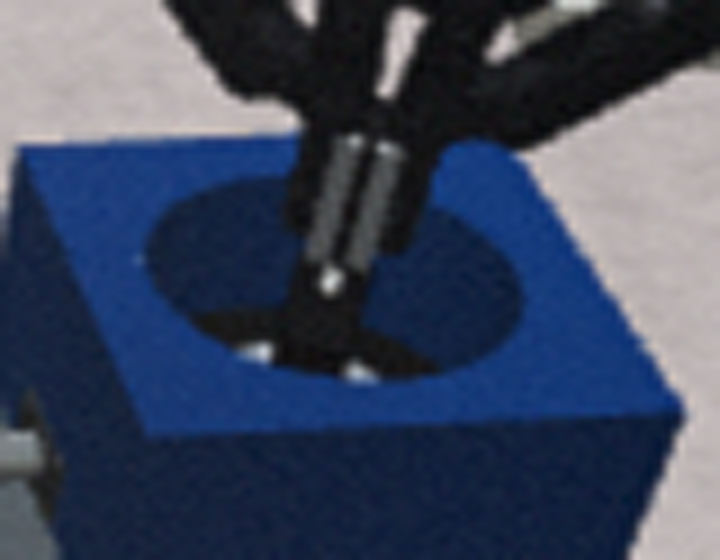

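```bash
python3 -m crank '{"grip":[0.69,0.69,0.69,0.69,0.69,0.69,0.69,0.69,0.69,0.69],"linear":[[0,0,0],[0,0,0],[0,0,0],[0,0.005,0],[0,0.01,0],[0,0.015,0],[0,0.02,0],[0,0.02,0],[0,0.02,0],[0,0.02,0]],"twist":[[0,0,0],[0,0,0],[0,0,0],[0,0,0],[0,0,0],[0,0,0],[0,0,0],[0,0,0],[0,0,0],[0,0,0]]}'
python3 - <<'E'
from h import *
np.set_printoptions(precision=4,suppress=True)
s=manip.sense();print(s['eef_pos'],tyaw(),s['force'],s['torque'])
snap('wrist','wrist11.png');snap('scene','scene11.png')
im=cv2.imread('pics/scene11.png');cv2.imwrite('pics/s11y.png',cv2.resize(im[145:225,395:485],None,fx=8,fy=7,interpolation=cv2.INTER_CUBIC))
E
```

```text
time_s: 17.2
eef_pos: [0.6052, 0.1865, 0.0359]
eef_rot: [-1.528, 0.427, -0.428]
force: [-0.4, -0.1, -0.7]
finger_gap: 0.0265
[0.6052 0.1865 0.0359] 1.0255997831509125 [-0.399  -0.0595 -0.7144] [-0.0247  0.0119  0.06  ]
```

View pics/s11y.png

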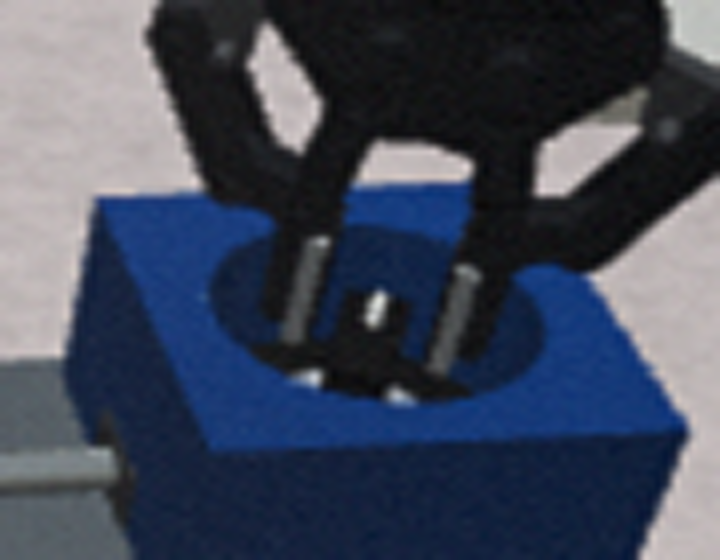

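View pics/wrist11.png

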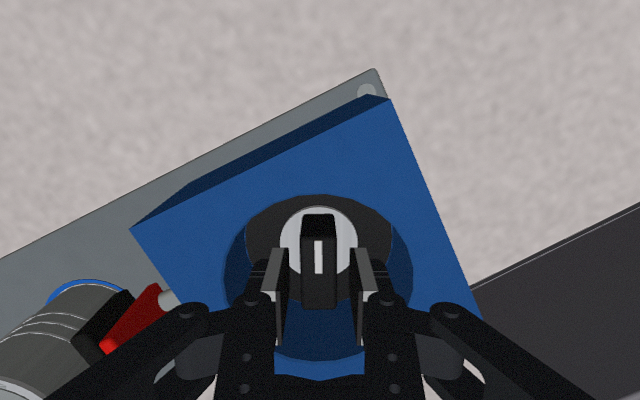

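```bash
python3 -m crank '{"grip":[0.69,0.69,0.69,0.69,0.69,0.69,0.69,0.69,0.69,0.69],"linear":[[0,0.002,0],[0,0.004,0],[0,0.006,0],[0,0.008,0],[0,0.01,0],[0,0.011,0],[0,0.012,0],[0,0.012,0],[0,0.012,0],[0,0.012,0]],"twist":[[0,0,0],[0,0,0],[0,0,0],[0,0,0],[0,0,0],[0,0,0],[0,0,0],[0,0,0],[0,0,0],[0,0,0]]}'
python3 - <<'E'
from h import *
np.set_printoptions(precision=4,suppress=True)
s=manip.sense();print(s['eef_pos'],tyaw(),s['force'],s['torque'])
snap('scene','scene12.png')
im=cv2.imread('pics/scene12.png');cv2.imwrite('pics/s12y.png',cv2.resize(im[145:225,395:485],None,fx=8,fy=7,interpolation=cv2.INTER_CUBIC))
E
```

```text
time_s: 18.3
eef_pos: [0.605, 0.1865, 0.0238]
eef_rot: [-1.528, 0.427, -0.428]
force: [0.3, -0.0, -0.1]
finger_gap: 0.026
[0.605  0.1865 0.0238] 1.0255968304854033 [ 0.3296 -0.0069 -0.1375] [ 0.0224  0.0407 -0.0088]
```

View pics/s12y.png

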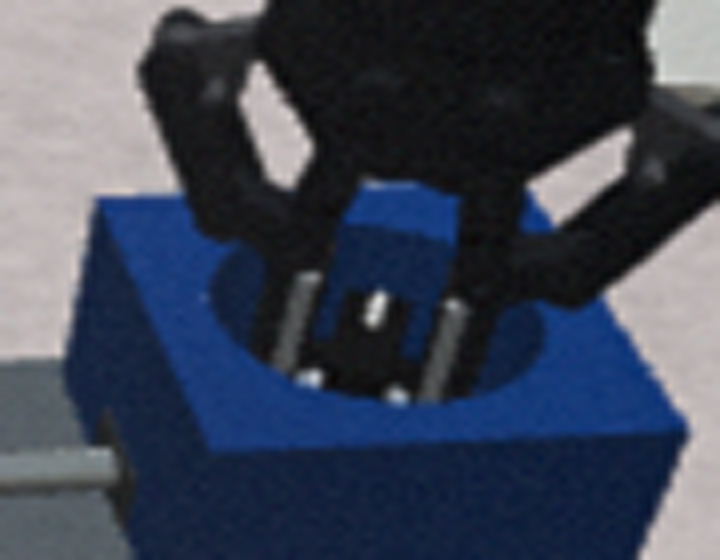

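```bash
python3 -m crank '{"grip":[0.8,0.9,1,1,1,1,1,1,1,1],"linear":[[0,0.001,0],[0,0.002,0],[0,0.002,0],[0,0.002,0],[0,0.002,0],[0,0.002,0],[0,0.002,0],[0,0.002,0],[0,0.002,0],[0,0.002,0]],"twist":[[0,0,0],[0,0,0],[0,0,0],[0,0,0],[0,0,0],[0,0,0],[0,0,0],[0,0,0],[0,0,0],[0,0,0]]}'
python3 - <<'E'
from h import *
np.set_printoptions(precision=4,suppress=True)
s=manip.sense();print(s['eef_pos'],tyaw(),s['force'],s['torque'],s['joints'])
snap('wrist','wrist13.png')
E
```

```text
time_s: 19.35
eef_pos: [0.6051, 0.1863, 0.023]
eef_rot: [-1.529, 0.427, -0.427]
force: [-3.8, -1.5, 7.9]
finger_gap: 0.0146
[0.6051 0.1863 0.023 ] 1.0261460015992296 [-3.7592 -1.4857  7.9257] [-0.2655  0.6718  0.0822] [ 0.1201  0.4171  1.6962 -0.0004  1.0284 -0.9059]
```

View pics/wrist13.png

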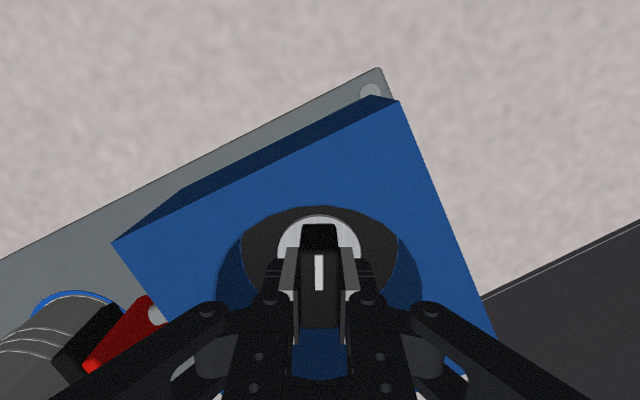

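```bash
python3 -m crank '{"grip":[1,1,1,1,1,1,1,1,1,1],"linear":[[0,0,0],[0,0,0],[0,0,0],[0,0,0],[0,0,0],[0,0,0],[0,0,0],[0,0,0],[0,0,0],[0,0,0]],"twist":[[0,0.07,0],[0,0.14,0],[0,0.21,0],[0,0.28,0],[0,0.35,0],[0,0.42,0],[0,0.49,0],[0,0.55,0],[0,0.6,0],[0,0.6,0]]}'
python3 - <<'E'
from h import *
np.set_printoptions(precision=4,suppress=True)
s=manip.sense();print(s['eef_pos'],tyaw(),s['force'],s['torque'],s['joints'],s['finger_gap'])
snap('wrist','wrist14.png');snap('scene','scene14.png');snap('top','top14.png')
im=cv2.imread('pics/scene14.png');cv2.imwrite('pics/s14.png',cv2.resize(im[145:255,310:490],None,fx=4.4,fy=4.4,interpolation=cv2.INTER_CUBIC))
im=cv2.imread('pics/top14.png');cv2.imwrite('pics/t14.png',cv2.resize(im[160:250,165:335],None,fx=4.4,fy=4.4,interpolation=cv2.INTER_CUBIC))
E
```

```text
time_s: 20.4
eef_pos: [0.6056, 0.1868, 0.023]
eef_rot: [-1.379, 0.89, -0.891]
force: [-1.9, -0.1, 5.3]
finger_gap: 0.0148
[0.6056 0.1868 0.023 ] 0.4250152230238955 [-1.8941 -0.0948  5.2829] [ 0.0558  0.278  -0.057 ] [ 0.1204  0.4174  1.6957  0.0005  1.0267 -0.3049] 0.014820310913603514
```

View pics/wrist14.png

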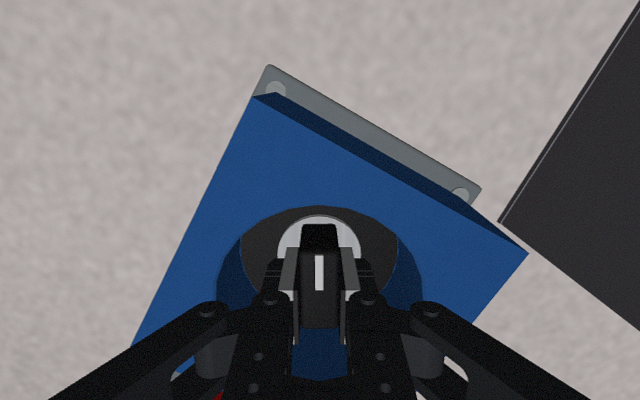

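View pics/s14.png

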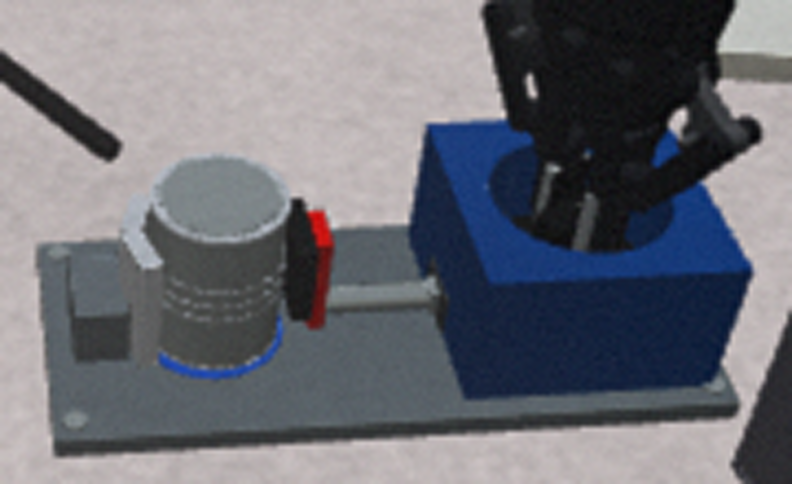

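View pics/t14.png

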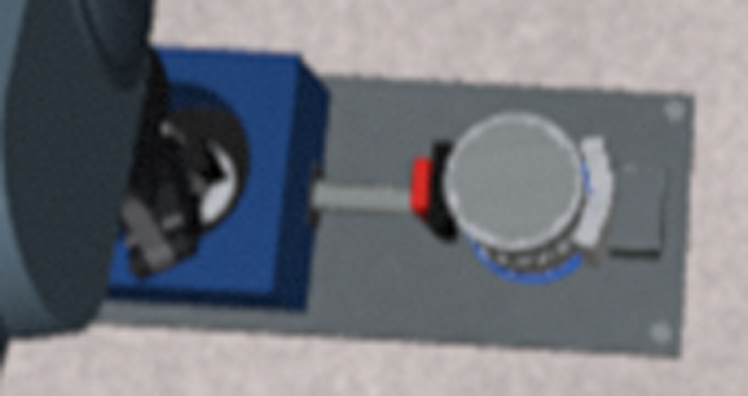

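```bash
cat > trk.py <<'E'
from h import *
def sub(ref,new,box):
    # subpixel shift of patch via ECC translation
    x0,x1,y0,y1=box
    a=cv2.cvtColor(cv2.imread('pics/'+ref),cv2.COLOR_BGR2GRAY)[y0:y1,x0:x1].astype(np.float32)
    b=cv2.cvtColor(cv2.imread('pics/'+new),cv2.COLOR_BGR2GRAY)[y0:y1,x0:x1].astype(np.float32)
    w=np.eye(2,3,dtype=np.float32)
    try:
        cc,w=cv2.findTransformECC(a,b,w,cv2.MOTION_TRANSLATION,(3,200,1e-6),None,3)
        return np.round(w[:,2],3),round(cc,4)
    except cv2.error as e: return 'fail'
SC=(343,377,178,233); SJ=(374,387,188,222)
TC=(264,299,184,225); TR=(256,264,192,212)
ST=(312,340,198,250); TT=(300,322,180,242)
def rep(ref,new):
    print('scene can',sub('scene'+ref,'scene'+new,SC),'jaw',sub('scene'+ref,'scene'+new,SJ),'static',sub('scene'+ref,'scene'+new,ST))
    if ref!='12.png': print('top can',sub('top'+ref,'top'+new,TC),'red',sub('top'+ref,'top'+new,TR),'static',sub('top'+ref,'top'+new,TT))
E
python3 - <<'E'
from trk import *
rep('12.png','14.png'); print(sub('scene12.png','scene11.png',SC))
for y in (0,-.01):
  Q=R.from_euler('z',-.0855); P=np.array([.5987,.1016,0])
  print(proj('scene',P+Q.apply([0,-.072+y,.05])),proj('top',P+Q.apply([0,-.072+y,.088])),proj('top',P+Q.apply([0,-.03+y,.064])),proj('scene',P+Q.apply([0,-.03+y,.05])))
E
```

```text
scene can (array([-0.668, -0.132], dtype=float32), 0.9683) jaw (array([-2.453,  0.682], dtype=float32), 0.9701) static (array([-0.015, -0.03 ], dtype=float32), 0.9998)
(array([-0.005, -0.013], dtype=float32), 0.9997)
[358.99201393 203.79537174] [280.31731702 200.5506814 ] [260.73123116 202.01155923] [380.34426452 202.65687217]
[353.89179918 204.06731461] [285.46530375 200.83204426] [265.70424816 202.2839835 ] [375.27042809 202.92740855]
```

```bash
cat > st.py <<'E'
import sys
from trk import *
n,ref=sys.argv[1],sys.argv[2]
np.set_printoptions(precision=3,suppress=True)
s=manip.sense();print('moving: torque',s['torque'],'F',s['force'],'yaw',tyaw(s),'eff6',s['effort'][5],'gap',s['finger_gap'])
snap('scene','scene%s.png'%n);snap('top','top%s.png'%n)
s=manip.sense();print('still: torque',s['torque'],'yaw',tyaw(s),'eff6',s['effort'][5],'knob~',.46+1.0256-tyaw(s))
rep('14.png',n+'.png')
if ref!='14': rep(ref+'.png',n+'.png')
E
python3 -m crank '{"grip":[1,1,1,1,1,1,1,1,1,1],"linear":[[0,0,0],[0,0,0],[0,0,0],[0,0,0],[0,0,0],[0,0,0],[0,0,0],[0,0,0],[0,0,0],[0,0,0]],"twist":[[0,0.01,0],[0,0.02,0],[0,0.03,0],[0,0.04,0],[0,0.05,0],[0,0.06,0],[0,0.07,0],[0,0.08,0],[0,0.09,0],[0,0.1,0]]}'
python3 st.py 15 14
```

```text
time_s: 21.55
eef_pos: [0.6057, 0.1869, 0.023]
eef_rot: [-1.344, 0.965, -0.967]
force: [-1.4, 1.4, 5.1]
finger_gap: 0.0145
moving: torque [0.07  0.213 0.239] F [-1.358  1.367  5.051] yaw 0.3259625044757634 eff6 0.1177765941247344 gap 0.0144844044484136
still: torque [0.101 0.279 0.116] yaw 0.32598387934546946 eff6 0.14383097179234028 knob~ 1.1596161206545306
scene can (array([-0.028,  0.011], dtype=float32), 0.9992) jaw (array([-0.395,  0.122], dtype=float32), 0.9761) static (array([0.007, 0.019], dtype=float32), 0.9998)
top can (array([ 0.032, -0.009], dtype=float32), 0.9988) red (array([0.429, 0.292], dtype=float32), 0.9697) static (array([0.   , 0.001], dtype=float32), 0.9997)
```

```bash
python3 - <<'E'
from trk import *
for b in [(343,365,178,233),(340,362,185,235),(344,376,178,195),(342,372,205,235),(346,370,180,233)]:
  print(b,sub('scene12.png','scene14.png',b),sub('scene12.png','scene15.png',b))
a=[cv2.resize(cv2.imread(f'pics/scene{k}.png')[170:245,325:400],None,fx=5,fy=5,interpolation=cv2.INTER_CUBIC) for k in(12,15)]
cv2.imwrite('pics/cmp.png',np.hstack(a))
E
```

```text
(343, 365, 178, 233) (array([0.017, 0.007], dtype=float32), 0.9997) (array([-0.005, -0.   ], dtype=float32), 0.9996)
(340, 362, 185, 235) (array([0.025, 0.023], dtype=float32), 0.9996) (array([0.004, 0.018], dtype=float32), 0.9996)
(344, 376, 178, 195) (array([-0.008, -0.024], dtype=float32), 0.9961) (array([-0.015, -0.01 ], dtype=float32), 0.9961)
(342, 372, 205, 235) (array([0.034, 0.02 ], dtype=float32), 0.9943) (array([0.042, 0.018], dtype=float32), 0.994)
(346, 370, 180, 233) (array([ 0.031, -0.003], dtype=float32), 0.9994) (array([0.01 , 0.005], dtype=float32), 0.9995)
```

View pics/cmp.png

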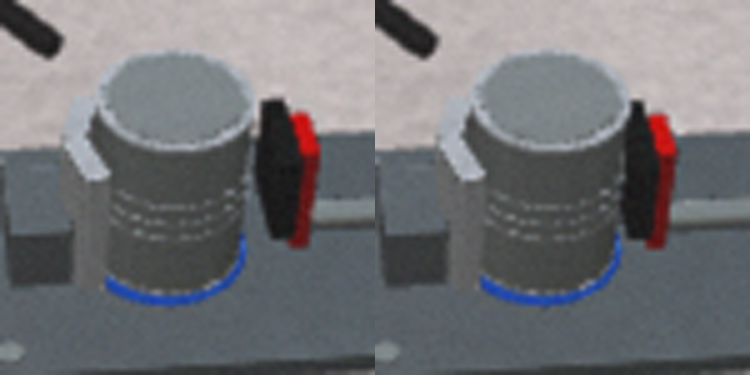

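```bash
sed -i 's/^SC=.*;/SC=(343,365,178,233);/; s/^TC=.*;/TC=(268,294,186,225);/' trk.py
python3 -m crank '{"grip":[1,1,1,1,1,1,1,1,1,1],"linear":[[0,0,0],[0,0,0],[0,0,0],[0,0,0],[0,0,0],[0,0,0],[0,0,0],[0,0,0],[0,0,0],[0,0,0]],"twist":[[0,0.01,0],[0,0.02,0],[0,0.03,0],[0,0.04,0],[0,0.05,0],[0,0.06,0],[0,0.07,0],[0,0.08,0],[0,0.09,0],[0,0.1,0]]}'
python3 st.py 16 15
```

```text
time_s: 22.65
eef_pos: [0.6059, 0.1869, 0.023]
eef_rot: [-1.306, 1.04, -1.042]
force: [-0.1, 1.7, 5.0]
finger_gap: 0.0147
moving: torque [0.201 0.166 0.18 ] F [-0.09   1.654  4.952] yaw 0.22590168702006955 eff6 0.1311123976483941 gap 0.014746498762333152
still: torque [0.115 0.141 0.168] yaw 0.225894623547403 eff6 0.1614455133676529 knob~ 1.259705376452597
scene can (array([-0.081,  0.01 ], dtype=float32), 0.9964) jaw (array([-0.551,  0.218], dtype=float32), 0.9921) static (array([0.001, 0.022], dtype=float32), 0.9998)
top can (array([0.119, 0.006], dtype=float32), 0.9786) red (array([0.551, 0.164], dtype=float32), 0.9684) static (array([-0.005, -0.004], dtype=float32), 0.9997)
scene can (array([-0.062,  0.019], dtype=float32), 0.9962) jaw (array([-0.266,  0.027], dtype=float32), 0.9873) static (array([-0.006,  0.003], dtype=float32), 0.9998)
top can (array([-0.019,  0.045], dtype=float32), 0.986) red (array([0.514, 0.18 ], dtype=float32), 0.9741) static (array([-0.005, -0.005], dtype=float32), 0.9997)
```

```bash
python3 -m crank '{"grip":[1,1,1,1,1,1,1,1,1,1],"linear":[[0,0,0],[0,0,0],[0,0,0],[0,0,0],[0,0,0],[0,0,0],[0,0,0],[0,0,0],[0,0,0],[0,0,0]],"twist":[[0,0.01,0],[0,0.02,0],[0,0.03,0],[0,0.04,0],[0,0.05,0],[0,0.06,0],[0,0.07,0],[0,0.08,0],[0,0.09,0],[0,0.1,0]]}'
python3 st.py 17 16
python3 - <<'E'
from trk import *
a=[cv2.resize(cv2.imread(f'pics/scene{k}.png')[170:245,325:400],None,fx=3.5,fy=3.5,interpolation=cv2.INTER_CUBIC) for k in(15,16,17)]
b=[cv2.resize(cv2.imread(f'pics/top{k}.png')[175:240,245:320],None,fx=3.5,fy=3.5,interpolation=cv2.INTER_CUBIC) for k in(15,16,17)]
cv2.imwrite('pics/cmp2.png',np.vstack([np.hstack(a),np.hstack(b)]))
E
```

```text
time_s: 23.75
eef_pos: [0.606, 0.1869, 0.023]
eef_rot: [-1.264, 1.114, -1.117]
force: [-0.3, 1.2, 4.2]
finger_gap: 0.0148
moving: torque [0.211 0.099 0.194] F [-0.332  1.173  4.227] yaw 0.12579965778593452 eff6 0.1337882224470377 gap 0.014817178791383116
still: torque [0.197 0.112 0.102] yaw 0.12575557288480435 eff6 0.16164917964488268 knob~ 1.3598444271151957
scene can (array([-0.333,  0.057], dtype=float32), 0.963) jaw (array([-1.237,  0.168], dtype=float32), 0.9862) static (array([0.015, 0.003], dtype=float32), 0.9998)
top can (array([0.931, 0.051], dtype=float32), 0.9752) red (array([0.889, 0.35 ], dtype=float32), 0.8864) static (array([-0.003, -0.004], dtype=float32), 0.9997)
scene can (array([-0.211,  0.055], dtype=float32), 0.98) jaw (array([-0.551,  0.131], dtype=float32), 0.9972) static (array([ 0.014, -0.018], dtype=float32), 0.9998)
top can (array([0.775, 0.02 ], dtype=float32), 0.9822) red (array([0.522, 0.539], dtype=float32), 0.9844) static (array([0.001, 0.001], dtype=float32), 0.9997)
```

View pics/cmp2.png

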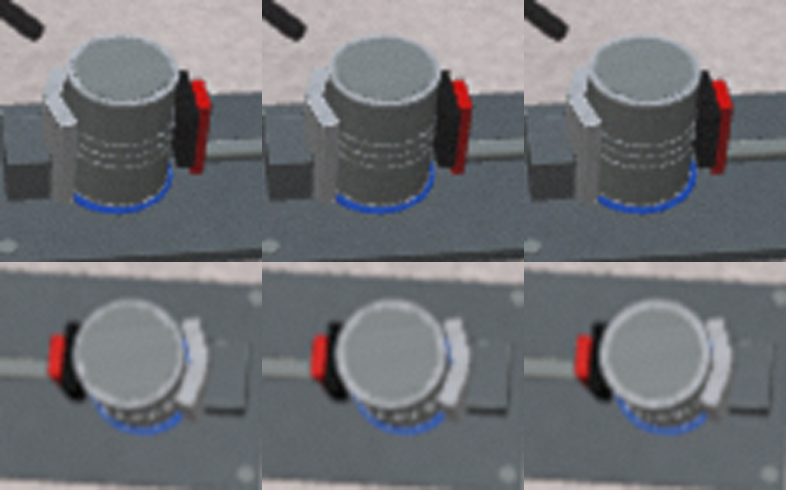

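```bash
cat >> trk.py <<'E'
SA=(354,380,178,220); TA=(265,285,184,214); SR=(378,388,188,222)
def rep2(a,b): print(a,b,'scene',sub(f'scene{a}.png',f'scene{b}.png',SA),sub(f'scene{a}.png',f'scene{b}.png',(352,374,176,200)),'top',sub(f'top{a}.png',f'top{b}.png',TA),sub(f'top{a}.png',f'top{b}.png',(266,290,184,200)),'red',sub(f'scene{a}.png',f'scene{b}.png',SR))
E
python3 -c "
from trk import *
rep2(14,15);rep2(15,16);rep2(16,17)"
cat >> st.py <<'E'
rep2(ref,n)
E
```

```text
14 15 scene (array([-0.118,  0.14 ], dtype=float32), 0.9971) (array([ 0.003, -0.016], dtype=float32), 0.9983) top (array([ 0.036, -0.003], dtype=float32), 0.9961) (array([-0.047,  0.031], dtype=float32), 0.9971) red (array([-0.714, -0.071], dtype=float32), 0.9805)
15 16 scene (array([-0.151,  0.019], dtype=float32), 0.9969) (array([-0.006, -0.076], dtype=float32), 0.9879) top (array([-0.094, -0.045], dtype=float32), 0.9898) (array([-0.237,  0.015], dtype=float32), 0.9696) red (array([-0.538, -0.061], dtype=float32), 0.9808)
16 17 scene (array([-0.599,  0.184], dtype=float32), 0.997) (array([-0.706,  0.083], dtype=float32), 0.9937) top (array([0.659, 0.048], dtype=float32), 0.9925) (array([0.72 , 0.022], dtype=float32), 0.9831) red (array([-0.681,  0.004], dtype=float32), 0.9805)
```

```bash
python3 -m crank '{"grip":[1,1,1,1,1,1,1,1,1,1],"linear":[[0,0,0],[0,0,0],[0,0,0],[0,0,0],[0,0,0],[0,0,0],[0,0,0],[0,0,0],[0,0,0],[0,0,0]],"twist":[[0,0.01,0],[0,0.02,0],[0,0.03,0],[0,0.04,0],[0,0.05,0],[0,0.06,0],[0,0.07,0],[0,0.08,0],[0,0.09,0],[0,0.1,0]]}'
python3 st.py 18 17
```

```text
time_s: 24.85
eef_pos: [0.6061, 0.1869, 0.023]
eef_rot: [-1.218, 1.188, -1.191]
force: [-0.2, 1.4, 5.6]
finger_gap: 0.015
moving: torque [0.223 0.019 0.263] F [-0.165  1.4    5.599] yaw 0.02566455943503686 eff6 0.15094636939466 gap 0.01500962719398278
still: torque [0.176 0.007 0.163] yaw 0.0257270309279168 eff6 0.17777122557163239 knob~ 1.4598729690720833
scene can (array([-0.383,  0.041], dtype=float32), 0.9492) jaw (array([-1.483,  0.089], dtype=float32), 0.9634) static (array([0.012, 0.017], dtype=float32), 0.9998)
top can (array([1.156, 0.047], dtype=float32), 0.9706) red (array([0.862, 0.219], dtype=float32), 0.9094) static (array([-0.004,  0.001], dtype=float32), 0.9998)
scene can (array([-0.06 ,  0.015], dtype=float32), 0.997) jaw (array([-0.297, -0.057], dtype=float32), 0.9905) static (array([-0.004,  0.014], dtype=float32), 0.9998)
top can (array([0.222, 0.063], dtype=float32), 0.9675) red (array([0.492, 0.21 ], dtype=float32), 0.9102) static (array([-0.001,  0.006], dtype=float32), 0.9997)
17 18 scene (array([-0.158, -0.023], dtype=float32), 0.9958) (array([-0.17 , -0.038], dtype=float32), 0.9714) top (array([0.202, 0.159], dtype=float32), 0.97) (array([-0.057,  0.088], dtype=float32), 0.8455) red (array([-0.462, -0.055], dtype=float32), 0.9825)
```

```bash
python3 -m crank '{"grip":[1,1,1,1,1,1,1,1,1,1],"linear":[[0,0,0],[0,0,0],[0,0,0],[0,0,0],[0,0,0],[0,0,0],[0,0,0],[0,0,0],[0,0,0],[0,0,0]],"twist":[[0,0.01,0],[0,0.02,0],[0,0.03,0],[0,0.04,0],[0,0.05,0],[0,0.06,0],[0,0.07,0],[0,0.08,0],[0,0.09,0],[0,0.1,0]]}'
python3 st.py 19 18
```

```text
time_s: 25.95
eef_pos: [0.6063, 0.1869, 0.023]
eef_rot: [-1.17, 1.262, -1.265]
force: [1.0, 1.3, 6.1]
finger_gap: 0.0145
moving: torque [ 0.285 -0.057  0.27 ] F [1.05  1.32  6.077] yaw -0.07435651718704239 eff6 0.1787992101162672 gap 0.014520101470273664
still: torque [ 0.227 -0.097  0.189] yaw -0.07424436828054351 eff6 0.20507052540779114 knob~ 1.5598443682805436
scene can (array([-0.37 ,  0.093], dtype=float32), 0.9497) jaw (array([-1.378,  0.268], dtype=float32), 0.9958) static (array([0.007, 0.014], dtype=float32), 0.9998)
top can (array([1.084, 0.078], dtype=float32), 0.971) red (array([0.97 , 0.148], dtype=float32), 0.9454) static (array([0.003, 0.002], dtype=float32), 0.9997)
scene can (array([0.049, 0.025], dtype=float32), 0.9986) jaw (array([-0.087, -0.016], dtype=float32), 0.9993) static (array([-0.004, -0.004], dtype=float32), 0.9998)
top can (array([-0.048,  0.053], dtype=float32), 0.9853) red (array([0.467, 0.137], dtype=float32), 0.966) static (array([0.006, 0.001], dtype=float32), 0.9997)
18 19 scene (array([-0.045,  0.054], dtype=float32), 0.999) (array([-0.175,  0.084], dtype=float32), 0.9744) top (array([-0.136, -0.016], dtype=float32), 0.9913) (array([-0.228,  0.019], dtype=float32), 0.9825) red (array([-0.023,  0.026], dtype=float32), 0.9995)
```

```bash
python3 -m crank '{"grip":[1,1,1,1,1,1,1,1,1,1],"linear":[[0,0,0],[0,0,0],[0,0,0],[0,0,0],[0,0,0],[0,0,0],[0,0,0],[0,0,0],[0,0,0],[0,0,0]],"twist":[[0,0.015,0],[0,0.03,0],[0,0.045,0],[0,0.06,0],[0,0.075,0],[0,0.09,0],[0,0.105,0],[0,0.12,0],[0,0.135,0],[0,0.15,0]]}'
python3 st.py 20 19
```

```text
time_s: 27.05
eef_pos: [0.6065, 0.1869, 0.023]
eef_rot: [-1.091, 1.37, -1.373]
force: [1.9, 2.2, 5.3]
finger_gap: 0.0146
moving: torque [ 0.332 -0.244  0.306] F [1.943 2.165 5.277] yaw -0.22465932679035727 eff6 0.17841678578406572 gap 0.014622170082512377
still: torque [ 0.233 -0.274  0.16 ] yaw -0.2244901518562092 eff6 0.24248600006103516 knob~ 1.7100901518562093
scene can (array([-0.445, -0.003], dtype=float32), 0.9323) jaw (array([-1.642,  0.065], dtype=float32), 0.9654) static (array([0.008, 0.008], dtype=float32), 0.9998)
top can (array([1.184, 0.043], dtype=float32), 0.9452) red (array([1.46 , 0.191], dtype=float32), 0.9676) static (array([ 0.014, -0.014], dtype=float32), 0.9997)
scene can (array([-0.05 , -0.013], dtype=float32), 0.9983) jaw (array([-0.079, -0.028], dtype=float32), 0.9988) static (array([ 0.   , -0.007], dtype=float32), 0.9998)
top can (array([ 0.095, -0.022], dtype=float32), 0.9774) red (array([ 0.781, -0.445], dtype=float32), 0.8328) static (array([ 0.011, -0.017], dtype=float32), 0.9997)
19 20 scene (array([-0.059, -0.019], dtype=float32), 0.9993) (array([ 0.014, -0.027], dtype=float32), 0.9952) top (array([ 0.084, -0.004], dtype=float32), 0.991) (array([ 0.104, -0.032], dtype=float32), 0.9808) red (array([-0.13 , -0.012], dtype=float32), 0.9977)
```

```bash
python3 -m crank '{"grip":[1,1,1,1,1,1,1,1,1,1],"linear":[[0,0,0],[0,0,0],[0,0,0],[0,0,0],[0,0,0],[0,0,0],[0,0,0],[0,0,0],[0,0,0],[0,0,0]],"twist":[[0,0.01,0],[0,0.02,0],[0,0.03,0],[0,0.04,0],[0,0.05,0],[0,0.06,0],[0,0.07,0],[0,0.08,0],[0,0.09,0],[0,0.1,0]]}'
python3 st.py 21 20
python3 - <<'E'
from h import *
snap('wrist','wrist21.png')
E
```

```text
time_s: 28.15
eef_pos: [0.6066, 0.1869, 0.023]
eef_rot: [-1.034, 1.442, -1.445]
force: [2.0, 2.1, 4.5]
finger_gap: 0.0149
moving: torque [ 0.325 -0.337  0.344] F [2.048 2.148 4.454] yaw -0.3245414725355892 eff6 0.24751396849751472 gap 0.01486844249884496
still: torque [ 0.313 -0.277  0.273] yaw -0.32446331919052507 eff6 0.2750374283641577 knob~ 1.810063319190525
scene can (array([-0.352,  0.152], dtype=float32), 0.9571) jaw (array([-1.632,  0.049], dtype=float32), 0.9665) static (array([0.015, 0.014], dtype=float32), 0.9998)
top can (array([1.116, 0.076], dtype=float32), 0.972) red (array([0.943, 0.044], dtype=float32), 0.9469) static (array([ 0.007, -0.   ], dtype=float32), 0.9997)
scene can (array([0.17 , 0.091], dtype=float32), 0.9918) jaw (array([-0.02 , -0.001], dtype=float32), 0.9996) static (array([0.007, 0.006], dtype=float32), 0.9998)
top can (array([-0.115,  0.042], dtype=float32), 0.9824) red (array([-0.022, -0.019], dtype=float32), 0.9985) static (array([-0.007,  0.015], dtype=float32), 0.9997)
20 21 scene (array([-0.02 ,  0.027], dtype=float32), 0.999) (array([-0.193,  0.111], dtype=float32), 0.9659) top (array([-0.015,  0.005], dtype=float32), 0.9937) (array([-0.025,  0.019], dtype=float32), 0.9837) red (array([ 0.003, -0.025], dtype=float32), 0.9998)
```

View pics/wrist21.png

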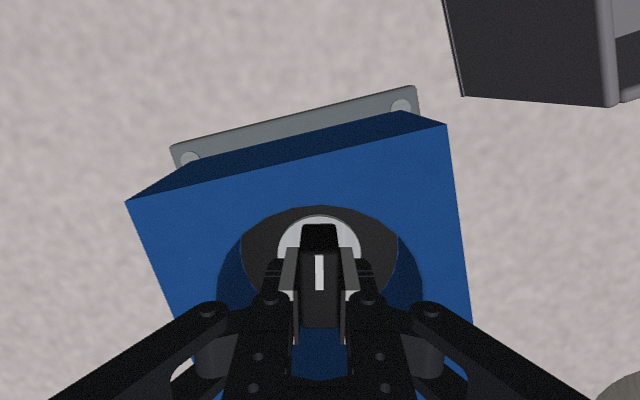

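```bash
python3 -m crank '{"grip":[0.9,0.75,0.69,0.69,0.69,0.69,0.69,0.69,0.69,0.69],"linear":[[0,0,0],[0,0,0],[0,0,0],[0,0,0],[0,0,0],[0,0,0],[0,0,0],[0,0,0],[0,-0.01,0],[0,-0.02,0]],"twist":[[0,0,0],[0,0,0],[0,0,0],[0,0,0],[0,0,0],[0,0,0],[0,0,0],[0,0,0],[0,0,0],[0,0,0]]}'
python3 - <<'E'
from trk import *
np.set_printoptions(precision=3,suppress=True)
s=manip.sense();print(s['eef_pos'],tyaw(s),s['force'],s['torque'],s['finger_gap'])
E
python3 -m crank '{"grip":[0.69,0.69,0.69,0.69,0.69,0.69,0.69,0.69,0.69,0.69],"linear":[[0,-0.02,0],[0,-0.04,0],[0,-0.06,0],[0,-0.09,0],[0,-0.12,0],[0,-0.15,0],[0,-0.15,0],[0,-0.15,0],[0,-0.15,0],[0,-0.15,0]],"twist":[[0,0,0],[0,0,0],[0,0,0],[0,0,0],[0,0,0],[0,0,0],[0,0,0],[0,0,0],[0,0,0],[0,0,0]]}'
python3 - <<'E'
from trk import *
np.set_printoptions(precision=3,suppress=True)
s=manip.sense();print(s['eef_pos'],tyaw(s),s['force'],s['torque'],s['finger_gap'])
snap('wrist','wrist22.png');snap('scene','scene22.png');snap('top','top22.png')
rep2(21,22)
im=cv2.imread('pics/wrist22.png');cv2.imwrite('pics/w22.png',cv2.resize(im[130:240,265:375],None,fx=5,fy=5,interpolation=cv2.INTER_CUBIC))
E
```

```text
time_s: 29.3
eef_pos: [0.6049, 0.1865, 0.0424]
eef_rot: [-1.038, 1.444, -1.444]
force: [0.7, 0.2, 0.6]
finger_gap: 0.0268
[0.605 0.186 0.042] -0.3244132700809361 [0.721 0.169 0.612] [-0.063 -0.019 -0.046] 0.026769307226931084
time_s: 30.3
eef_pos: [0.6039, 0.1863, 0.19]
eef_rot: [-1.04, 1.446, -1.443]
force: [0.3, 0.9, -0.4]
finger_gap: 0.0266
[0.604 0.186 0.19 ] -0.3244093301834886 [ 0.347  0.866 -0.382] [-0.057 -0.047 -0.052] 0.026611173127952758
21 22 scene (array([-0.032, -0.026], dtype=float32), 0.9987) (array([-0.098, -0.08 ], dtype=float32), 0.9814) top (array([0.006, 0.03 ], dtype=float32), 0.9979) (array([ 0.08 , -0.022], dtype=float32), 0.9921) red (array([-0.001,  0.01 ], dtype=float32), 0.9998)
```

View pics/wrist22.png

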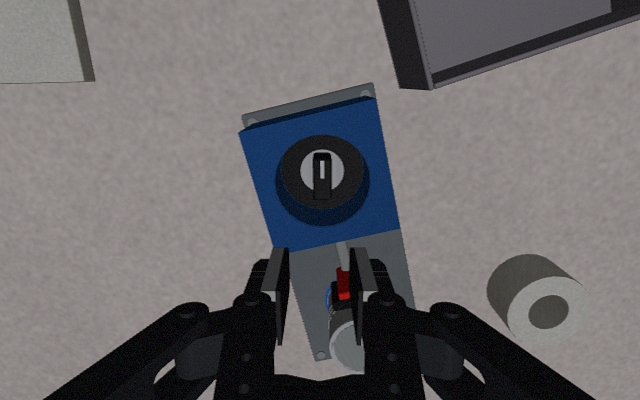

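View pics/w22.png

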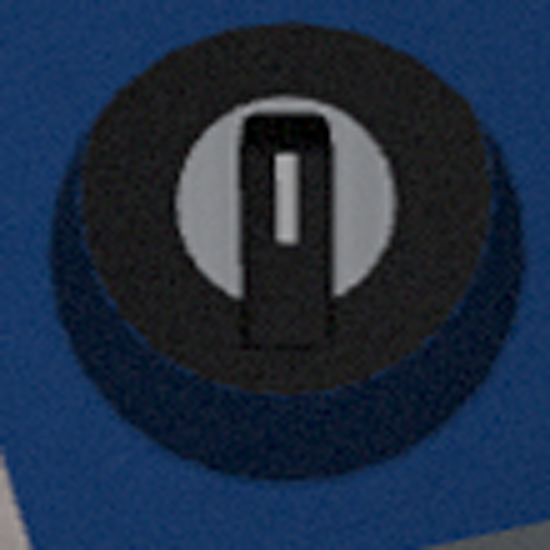

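View pics/scene22.png

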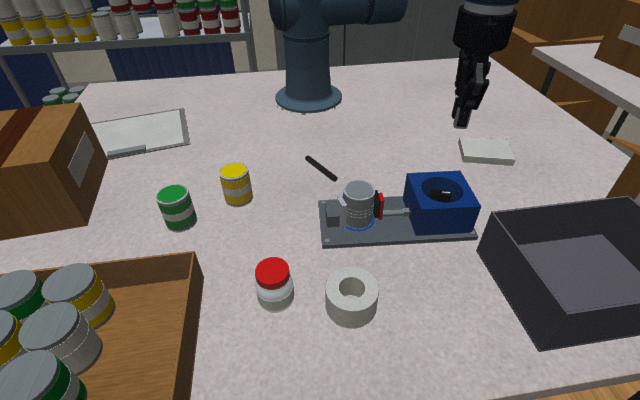

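```bash
python3 -c "
from bench import manip
print(manip.hand_in())"
```

```text
the job is handed in; nothing more can be done
None
```

The bare can is standing upright in the nest, clamped against the backstop at an estimated 11.5–12 N. The knob and the can have been let go. I handed the job in at about 30 s, and it returned no verdict.

- **Placing:** I set the can about 3 mm clear of the backstop and let go of it before clamping.
- **Clamping:** I turned the knob about 1.35 rad clockwise, in small steps. The images showed the can moving only as the jaw reached it and then stopping at the backstop.
- **Clamp force:** This is inferred, not measured directly. The jaw first bore on the seated can at about 1.40 rad of knob angle and I stopped at about 1.81 rad, which gives about 12.3 N. The rise in last-joint torque while turning gives about 11.4 N. One intermediate step read nearer 8 N by torque against 9.3 N by angle.
- **After release:** The jaw and can did not visibly move (under about 0.2 mm in the pictures) and the knob kept its angle. The can is upright and the arm is clear of everything. By eye, the other cans, the roll, the jar and the marker are where they were.

**Failed check:** My first grip on the knob closed on nothing, just above it. Both cameras showed the fingertips about 30 mm behind the tool point, where the description puts them 8 mm ahead. I reopened, went about 33 mm lower and gripped properly. Throughout, the wrist force stayed under about 10 N.

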